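Ready the pill dish at the filling funnel

ROBOT

A 6-joint arm with a two-finger parallel gripper is mounted at the origin on the work surface. World frame = base frame: x ahead of the robot, y to its left, z up, the work surface at z = 0. Lengths are in m, angles in rad, forces in N, time in s.
With the tool pointing down it reaches from about 0.375 to 0.9 m from the base axis. Payload 3.1 kg.
Tool frame: the origin (TCP) lies on the front face of the gripper's body, between the roots of the fingers; the fingertips stand 73 mm ahead of it and the grasp point (between the pads) lies 54 mm ahead of it (manip.finger_overhang is the distance from the TCP to the fingertips, in m); z points along the fingers, y is the direction in which the jaws open and shut (so a half turn about z gives the same grasp; the last joint's range is limited). The gripper opens to 85 mm and grips with 20 to 120 N. Pads are 22 mm wide; open, the fingers measure 114 mm over their backs; the gripper's body (76 mm by 85 mm) begins 54 mm behind the grasp point. The pads swing forward as they close: fully open they stand 13 mm farther back than shut.
Start: joints at [1.044, 0.527, 1.433, -0, 1.181, -0.178], TCP at [0.213, 0.588, 0.304] pointing down, gripper open.
Joint ranges: [-3.08, 3.08], [-0.75, 2.2], [0.22, 2.44], [-1.43, 4.57], [0, 2.65], [-2.85, 2.85]. Speed limits (rad/s): [2.79, 2.79, 3.14, 3.14, 3.14, 3.14].

INTERFACE

Orientations are given as a unit quaternion [x, y, z, w].
In Python, from station import manip gives the robot as it stands.
- The arm moves only by the tool apply_moves, never from a script. Its argument "increments" is a list that holds one entry, the list of rows, each a list of 4 numbers: the shift along the tool's x, y, z in m, then the turn about the tool's z in degrees. In form: [[[dx, dy, dz, spin], ...]]. A call has 1 to 5 rows; each row shifts and turns the pose as measured when the row begins, along the tool's axes as they then stand; what a row does not reach is not made up. A row lasts 1/10 s, in which the tool goes at most 50 mm and 8.59 degrees, less where a joint would pass 70% of its speed; a pose out of reach is approached as far as the arm can. A call with a gripper value outside its range is refused whole. "fingers" is the opening, from 0 (shut) to 1 (fully open), set as the call begins (left out, the last holds). The fingers move at their own pace and stop on an object; "newtons" is the grip in N (left out, the last holds). Time passes only in rows, so rows that do not move let the fingers close. It gives the time, the measured TCP pose, the force and the opening at its end, in the units of the state.
- manip.sense(): the state, without advancing time (a new reading comes with each control period).
- manip.snapshot(name): name is "scene" or "top"; returns (picture, depth): 420x560x3 uint8, red, green, blue; 420x560 float32, m along the optical axis (not along the pixel's ray), 0 where there is no reading.
- manip.camera_model(name): a dict with "mtx" (3x3 intrinsics, pixels), "R" (3x3) and "t" (3): a world point X has camera coordinates R X + t. Camera axes: x right, y down, z forward; pixel columns grow to the right and rows downward; lengths in m; the calibration is good to about 2 mm. A picture is of the moment at which its call begins. camera_model takes no time and is no camera call.
- manip.sign_off(): hands the job in, once; it reports no verdict.
The state is a dict: "t": time; "q": joint angles; "qd": joint speeds; "tau": joint torques, N m; "tcp_pos": TCP position; "tool_rot": TCP orientation; "force": force on the tool from outside, world axes, zero at the start; "ft_torque": the same for the moment, N m; "finger_gap": opening from 0.0 (shut) to 1.0 (fully open).
Only numpy, scipy, OpenCV 4.12 (cv2) and the standard library are available. Lean on these libraries where they do the work, as an engineer would, in place of code of your own. Each camera call takes 0.05 s, during which the arm holds its last target.

TASK

Set the swing gate under the funnel half open (45 degrees, at the long mark), and only then lift the dish by its handle, turn it about a quarter turn and bring it to the funnel's apron side, so that the spout points straight in across the apron and its tip is over the middle of the mouth, a few centimetres above the rim. Keep the dish level and the pill untouched in its middle all the way, do not let the dish touch the stand, and leave everything else on the table where it is. Finish there, still holding the dish steady and level in the air, ready to pour, without setting it down.

Things in the scene. Friction and masses are not known exactly. Their poses are not given: they have to be found in the camera images.
- stand: Fixed filling stand: white base 130 x 120 mm, steel funnel (mouth 96 mm across, rim 110 mm above the table), dark gate housing and amber jar below, thin post at +x ending below the rim. Origin on the table, on the funnel's axis; z up. On the rim's +y side a flat apron, 50 mm wide, level with the rim, reaches 79 mm from the axis: the dish comes from there.
- funnel_mouth (a point): Centre of the funnel's mouth, level with the rim, on the stand's axis, 110 mm above the table.
- gate (a joint): Gate lever, turning about the vertical axis of the funnel, clockwise seen from above: 0 = shut (lever along the stand's -y), pi/2 = fully open (along the stand's -x), pi/4 = half open, at the one long mark of the five on the scale arc. Stops at both ends; light friction (about 0.08 N m), it stays where it is left.
- gate_grip (a point): On the lever's upright round black grip (14 mm across, top 107 mm and foot 61 mm above the table), 115 mm from the turning axis, 95 mm above the table.
- dish: Loose steel dished plate, 126 mm across, rim 20 mm high, 0.2 kg. Origin at the centre of its underside; z up; x towards its spout, a 29 mm wide trough, tip 90 mm from the centre. Over it, along y, a fixed handle: black bar 90 mm long (y), 14 mm wide (x), 98 to 118 mm above the underside, on thin side legs 60 mm from the centre. At the start the spout points roughly away from the robot.
- dish_handle (a point): Middle of the dish's handle bar, 108 mm above its underside, straight over its centre.
- dish_spout (a point): Tip of the spout: in the dish's frame 90 mm along x, 21 mm above the underside.
- dish_centre (a point): On the dish's axis, 19 mm above its underside: the ball's centre when the ball lies in the middle.
- pill: Loose tan wax-shelled pill ball, 30 mm across, about 20 g, lying in the middle of the dish, on a flat 16 mm across from which the plate rises at 10 degrees. It rolls freely.
- pill_center (a point): Centre of the pill ball.
- carton_a: Bystander: medicine carton 55 x 120 x 22 mm lying flat; origin under its centre.
- carton_b: Bystander: medicine carton 50 x 100 x 20 mm lying flat; origin under its centre.
- carton_c: Bystander: medicine carton 60 x 130 x 30 mm lying flat; origin under its centre.
- carton_d: Bystander: medicine carton 55 x 115 x 25 mm lying flat; origin under its centre.
- pill_bottle: Bystander: white bottle, 44 mm across, 75 mm high; origin under its centre.
- tape_roll: Bystander: roll of tape lying flat, 96 mm across, 24 mm high; origin under its centre.
- thermometer: Bystander: white hand thermometer lying on its side, 150 mm long, 34 mm high; origin under its handle.
There are look-alikes about, which are no part of the job. Leave any green look-alike of the stand alone.

How it is judged:
On the way, in this order (a step that is already met when the one before it is completed fails the run):
1. the gate stands half open, at rest, while the dish is still on the table (value of joint gate between 0.685 and 0.885 rad and velocity of joint gate between -0.05 and 0.05 rad/s and height (world z) of dish below 0.01 m), for 0.3 s.
2. the dish is lifted clear, level, with the pill in its middle (height (world z) of dish above 0.03 m and angle between dish's own z axis and vertical below 0.17 rad and distance between pill_center and dish_centre below 0.02 m), for 0.2 s.
At the end, for the whole second after the job is handed in: Gate at pi/4 +-0.1 rad; dish in the fingers, under 0.03 m/s, level within 0.1 rad, off the stand; spout tip within 25 mm of the funnel axis, 15 to 75 mm above the rim, dish on the apron side, spout within 0.2 rad of the apron's line; pill within 15 mm of the dish's middle (value of joint gate between 0.685 and 0.885 rad and horizontal distance between dish_spout and funnel_mouth below 0.025 m and z of dish_spout in the frame of funnel_mouth between 0.015 and 0.075 m and angle between the x axis of dish and the y axis of stand, either way round below 0.2 rad and y of dish in the frame of stand above 0.05 m and angle between dish's own z axis and vertical below 0.1 rad and distance between pill_center and dish_centre below 0.015 m and linear speed of dish below 0.03 m/s and contact force between dish and the fingers above 1 N and contact force between dish and stand below 0.05 N); the arm keeps its last pose, push and grip.
It fails at once if the pill rolls more than 25 mm from the dish's middle (distance between pill_center and dish_centre above 0.025 m).
It fails at once if the dish tilts more than 0.25 rad (angle between dish's own z axis and vertical above 0.25 rad).
It fails at once if the pill is touched by the robot (contact force between pill and the fingers above 0.2 N or contact force between pill and the arm above 0.2 N).
It fails at once if the dish is knocked against the stand (contact force between dish and stand above 3 N).
It fails at once if a bystander is moved more than 30 mm or knocked over (distance of any of carton_a, carton_b, carton_c, carton_d, pill_bottle, tape_roll, thermometer from where it was at the start of the episode above 0.03 m or angle between pill_bottle's own z axis and vertical above 0.5 rad).
It also fails if it takes over 64 s, if anything falls off the work surface, if the arm or the gripper's body presses on something with over 40 N, if the wrist force passes 120 N, or if a joint passes its speed limit or range.

## Working session

There is one attempt and no reset: what is moved stays moved. The work goes in short steps, Python scripts to look and compute and a tool call to move; the robot and the scene stay as the last step left them, time stands still between calls to the robot, and variables do not carry over. Pictures are saved under pics/ and viewed, and the job is handed in when it is done.

Besides the shell and the picture viewer there is one more tool, called after "Emit:" as name(argument=value, ...), one argument or row to a line, values as JSON. apply_moves: Moves the arm, as the interface text tells. Its arguments: {"type":"object","properties":{"increments":{"type":"array","items":{"type":"array","items":{"type":"array","items":{"type":"number"}}}},"fingers":{"type":"number"},"newtons":{"type":"number"}},"required":["increments"]}

```bash
mkdir -p pics; ls; python3 - <<'E'
from station import manip
import cv2,numpy as np
s=manip.sense();print(s)
for n in("scene","top"):
    p,d=manip.snapshot(n);np.save(f"pics/{n}0.npy",d);cv2.imwrite(f"pics/{n}0.png",p[:,:,::-1])
    print(n,manip.camera_model(n))
E
```

```text
pics
{'t': 0.0, 'q': array([ 1.04449723e+00,  5.28492658e-01,  1.43388758e+00,  3.86436092e-05,
        1.18136243e+00, -1.78518645e-01]), 'qd': array([-0.00116924,  0.00036898, -0.00024427,  0.00124124, -0.00084795,
       -0.0003847 ]), 'tau': array([ 7.39064162e-04, -4.42338717e+01, -1.78026634e+01, -2.50006462e-05,
        8.35172483e-03, -6.43607876e-06]), 'tcp_pos': array([0.21270575, 0.58711363, 0.30292184]), 'tool_rot': array([ 1.73022353e-01,  9.84917311e-01, -1.00277221e-03, -3.87817373e-04]), 'force': array([0.4572701 , 0.34826057, 0.61084871]), 'ft_torque': array([-0.04928306,  0.01214663,  0.02575281]), 'finger_gap': 1.0012448597901158}
scene {'mtx': array([[480.82137355,   0.        , 286.05903971],
       [  0.        , 480.82137355, 212.05860181],
       [  0.        ,   0.        ,   1.        ]]), 'R': array([[-0.13597216,  0.99071135, -0.00161178],
       [ 0.62744718,  0.08485599, -0.77402164],
       [-0.76669525, -0.1062567 , -0.63315709]]), 't': array([ 0.05686047, -0.26129844,  1.84621921])}
top {'mtx': array([[477.63240033,   0.        , 280.54537949],
       [  0.        , 477.63240033, 211.86819021],
       [  0.        ,   0.        ,   1.        ]]), 'R': array([[-2.15226267e-02, -9.99761397e-01, -3.73180738e-03],
       [-9.90124656e-01,  2.18320707e-02, -1.38479336e-01],
       [ 1.38527767e-01,  7.14515449e-04, -9.90358292e-01]]), 't': array([0.00610748, 0.56341697, 1.32880101])}
```

View pics/scene0.png

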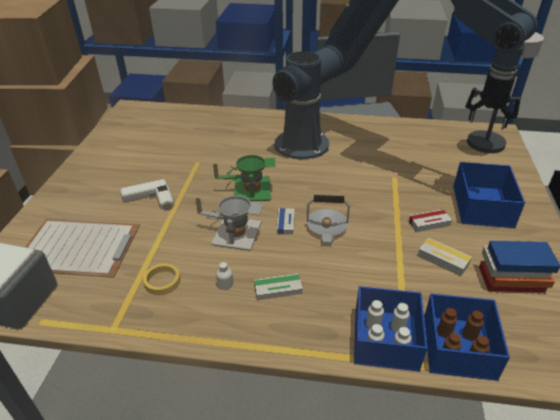

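View pics/top0.png

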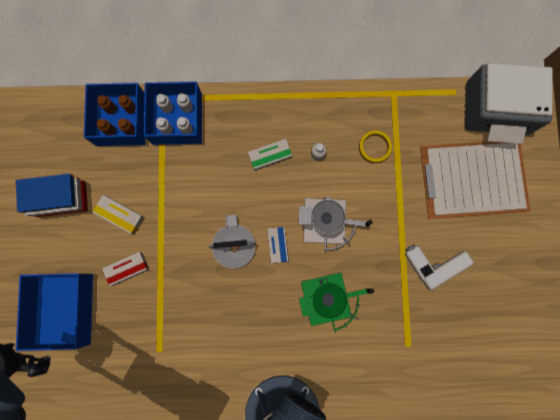

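The steel funnel on the white base is the target, at (328,218) in top and (235,212) in scene. The green look-alike is at top (330,300). The dish is at top (234,247), handle bar at (231,244), spout up at (232,222). The gate grip is at top (369,223); the look-alike's grip is at (370,291). A close crop comes next.

```bash
cat > h.py <<'E'
import numpy as np,cv2
from station import manip
def ray(n,u,v):
    c=manip.camera_model(n);R,t,K=c["R"],c["t"],c["mtx"]
    return -R.T@t, R.T@np.linalg.solve(K,np.array([u,v,1.]))
def onz(n,u,v,z):
    o,d=ray(n,u,v);return o+d*(z-o[2])/d[2]
def proj(n,X):
    c=manip.camera_model(n);x=c["mtx"]@(c["R"]@np.array(X,float)+c["t"]);return x[:2]/x[2]
def two(a,b):
    A=[];B=[]
    for n,(u,v) in (("top",a),("scene",b)):
        o,d=ray(n,u,v);d=d/np.linalg.norm(d);P=np.eye(3)-np.outer(d,d);A.append(P);B.append(P@o)
    return np.linalg.lstsq(np.vstack(A),np.hstack(B),rcond=None)[0]
E
python3 - <<'E'
import cv2,numpy as np
t=cv2.imread("pics/top0.png");s=cv2.imread("pics/scene0.png")
cv2.imwrite("pics/c1.png",cv2.resize(t[190:280,200:385],None,fx=4.3,fy=4.3,interpolation=cv2.INTER_CUBIC))
cv2.imwrite("pics/c2.png",cv2.resize(s[150:255,190:360],None,fx=4.6,fy=4.6,interpolation=cv2.INTER_CUBIC))
E
```

```text
(no output)
```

View pics/c1.png

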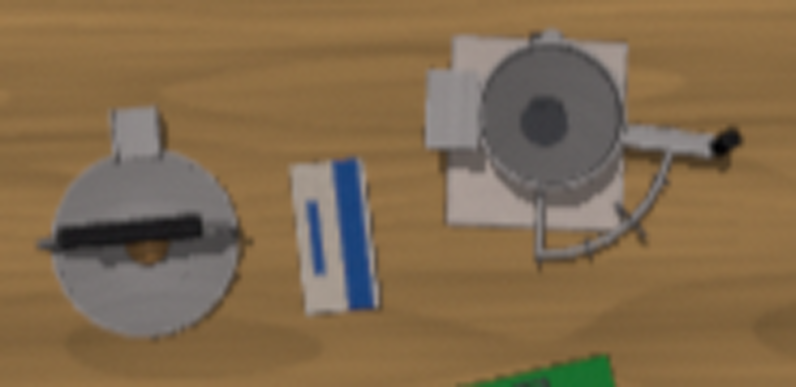

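View pics/c2.png

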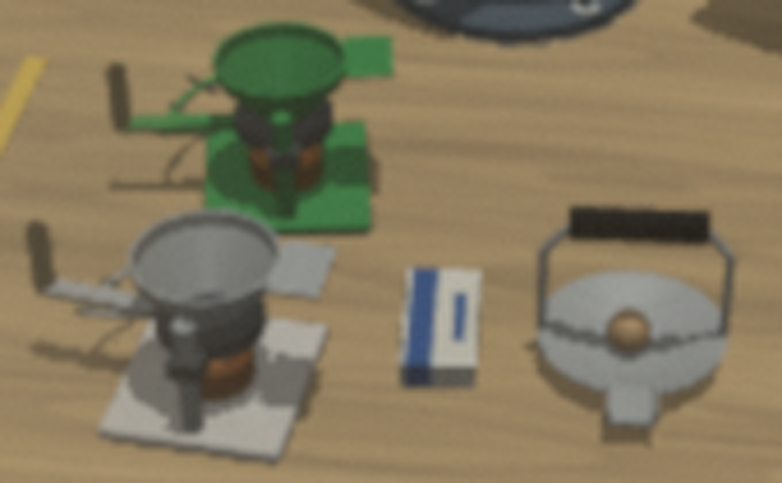

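The crops confirm the choice: steel stand with a white base, apron at its left (+y) side, lever pointing right (-y, shut), long mark near crop (630,220). The spout points up (+x) and the pill is under the bar. The blue-striped carton lies between dish and stand. Measuring now.

```bash
python3 - <<'E'
from h import *
t=cv2.imread("pics/top0.png");s=cv2.imread("pics/scene0.png")
dt=np.load("pics/top0.npy");ds=np.load("pics/scene0.npy")
# world cloud from top
def cloud(n,d):
    c=manip.camera_model(n);v,u=np.mgrid[:420,:560]
    r=np.linalg.inv(c["mtx"])@np.stack([u.ravel(),v.ravel(),np.ones(u.size)])
    X=c["R"].T@(r*d.ravel()-c["t"][:,None]);return X.T.reshape(420,560,3)
C=cloud("top",dt);S=cloud("scene",ds);np.save("pics/C.npy",C)
hsv=cv2.cvtColor(t,cv2.COLOR_BGR2HSV)
# heights
def pr(a,b,c,d,st):
    print((C[a:b:st,c:d:st,2]*1000).astype(int))
pr(195,250,296,376,3)
# apron + rim pts z 100..120
for name,(a,b,c,d,z0,z1) in dict(rim=(195,240,296,350,.104,.116),grip=(210,235,355,380,.085,.125),bar=(230,260,205,262,.09,.135)).items():
    W=C[a:b,c:d];m=(W[...,2]>z0)&(W[...,2]<z1);P=W[m]
    print(name,len(P),P.min(0),P.max(0),P.mean(0))
    if name=='bar':
        q=P[:,:2]-P[:,:2].mean(0);U,Sg,V=np.linalg.svd(q,full_matrices=False);print('axis',V[0],np.degrees(np.arctan2(V[0][1],V[0][0])))
def dark(img,a,b,c,d,th):
    h=img[a:b,c:d].max(2)<th
    v,u=np.nonzero(h);return len(u),u.mean()+c,v.mean()+a,cv2.minAreaRect(np.stack([u+c,v+a],1).astype(np.float32))
print("topgrip",dark(t,210,235,360,380,60));print("topbar",dark(t,235,255,210,250,50))
print("scenebar",dark(s,190,206,300,350,70));print("scenegrip",dark(s,196,216,193,204,90))
E
```

```text
[[  2   1   0   0  -4   1  -1  -2   0   0  -2   0  -4   0  -2  -1  -1   0
   -1  -4   0  -5  -2   0   3  -6   0]
 [ -1   3   0   4   8  11   6   8   2  72  92  98  -1   4   6   2  -1   4
    0  -1   0   5  -6   1   3  -3  -2]
 [ -3   0   1   9   9   9   7  11 107 106  94  94  99 110   9   9   8  -1
    0   1  -2   1   0   3   0  -2   1]
 [  2   1   2  13   7   9  15 104  95  84  89  89  90  93 101   3  13   2
    1  -2   3   4   0   0  -1  -4  -5]
 [  5 110 110 109 107 108 107  92  91  84  77  79  83  90  91 102  15  -3
   -1  -6   5  -3  -2  -1  -2   1  -6]
 [  0 108 111 105 110 106  93  89  78  75  69  76  76  83  93  95 110   5
    0   0  -1   0   1   0  -2   6   0]
 [ -1 113 107 112 107 107  93  81  69  69  61  66  73  79  90  94 108   1
   -4   0  -1   0  -2  -3  -3   0  -5]
 [ -3 109 110 112 111 112  92  78  66  67  66  66  63  71  80  90 108   0
    0   0  -1   0   2  -4   3   3   2]
 [  1 105 109 112 105 114  90  80  71  67  65  69  63  72  85  93 112  57
   63  48  44   0   0  -2   1   1   2]
 [  0 116 107 107 109   7  96  85  69  64  62  63  73  84  87  96 113  62
   61  63
[... 1412 characters left out ...]
0.07576518 -0.99712569] -85.6548110166043
topgrip (28, np.float64(368.0), np.float64(223.0), ((368.0200500488281, 222.8599853515625), (3.8000001907348633, 7.0), 53.13010025024414))
topbar (159, np.float64(229.64150943396226), np.float64(243.9433962264151), ((229.54495239257812, 243.97190856933594), (4.7878594398498535, 33.32539749145508), 84.5596694946289))
scenebar (185, np.float64(328.77837837837836), np.float64(198.62702702702703), ((328.4974060058594, 198.56239318847656), (29.18301010131836, 6.24458122253418), 2.385944128036499))
scenegrip (40, np.float64(198.35), np.float64(205.075), ((198.25674438476562, 205.04054260253906), (12.329923629760742, 3.1235809326171875), 80.53767395019531))
```

```bash
python3 - <<'E'
from h import *
t=cv2.imread("pics/top0.png");C=np.load("pics/C.npy")
# funnel silhouette: z>55 mm connected, minus apron -> project rays at z=.11
v,u=np.nonzero(C[195:250,290:350,2]>.099);u=u+290;v=v+195
P=np.array([onz("top",a,b,.11)[:2] for a,b in zip(u,v)])
ap=P[P[:,1]>-.062];print("apron",len(ap),ap.min(0),ap.max(0))
r=P[P[:,1]<=-.1] if 0 else P
# circle: outer contour via raster of C z>.055 closed
m=np.zeros((420,560),np.uint8);m[195:250,290:352]=(C[195:250,290:352,2]>.058)
m=cv2.morphologyEx(m,cv2.MORPH_OPEN,np.ones((9,9),np.uint8))
c=max(cv2.findContours(m,0,cv2.CHAIN_APPROX_NONE)[0],key=cv2.contourArea)[:,0]
Q=np.array([onz("top",a,b,.11)[:2] for a,b in c])
from scipy.optimize import least_squares
k=(Q[:,1]<-.085)
f=least_squares(lambda x:np.hypot(*(Q[k]-x[:2]).T)-x[2],[.545,-.12,.048],loss='soft_l1',f_scale=.002);print("circle",f.x)
cen=f.x[:2]
a=cv2.minAreaRect(ap.astype(np.float32)*1000);print("apron rect",a)
d=np.array(a[0])/1000-cen;print("apron dir ang",np.degrees(np.arctan2(d[1],d[0])))
# base
hsv=cv2.cvtColor(t,cv2.COLOR_BGR2HSV)
Z=C[...,2];b=np.zeros((420,560),np.uint8);b[190:250,290:352]=((hsv[190:250,290:352,1]<60)&(hsv[190:250,290:352,2]>90)|(Z[190:250,290:352]>.058))
cv2.imwrite("pics/m.png",cv2.resize(b[190:250,290:352]*255,None,fx=6,fy=6,interpolation=0))
# bar
v,u=np.nonzero(t[235:255,210:252].max(2)<50);v+=235;u+=210
B=np.array([onz("top",a,b_,.118)[:2] for a,b_ in zip(u,v)]);r=cv2.minAreaRect((B*1000).astype(np.float32));print("bar top",r,B.mean(0))
q=B-B.mean(0);V=np.linalg.svd(q,full_matrices=False)[2][0];print(np.degrees(np.arctan2(V[1],V[0])))
print("bar2view",two((229.6,243.95),(328.6,198.6)))
# dish disc
Zm=((Z[215:275,205:265]>.008)&(Z[215:275,205:265]<.04)).astype(np.uint8)
v,u=np.nonzero(Zm);D=np.array([onz("top",a+205,b_+215,.02)[:2] for a,b_ in zip(u,v)])
print("dish",D.min(0),D.max(0))
k=D[:,0]<.525;print("disc cen mid",(D[k].min(0)+D[k].max(0))/2)
sp=D[D[:,0]>.54];print("spout",sp.mean(0),sp.max(0),sp.min(0))
print("grip on z",onz("top",368.5,222.7,.1), two((368.5,222.7),(198.3,205)))
print("gripproj",)
# carton b
m=cv2.inRange(hsv,(0,0,120),(180,70,255))
E
```

```text
apron 54 [ 0.49481564 -0.0619356 ] [ 0.59104097 -0.03451151]
circle [ 0.54048388 -0.13354925  0.04658585]
apron rect ((542.8928833007812, -47.92688751220703), (27.161319732666016, 95.65813446044922), 88.59307861328125)
apron dir ang 88.38839776319669
bar top ((468.7604064941406, 131.95401000976562), (12.8218412399292, 88.94491577148438), 4.19631290435791) [0.46882839 0.13169814]
-86.01525241226942
bar2view [0.46954262 0.13271624 0.10835745]
dish [0.39852845 0.04880077] [0.56047949 0.21045142]
disc cen mid [0.46173586 0.1296261 ]
spout [0.55142524 0.13784402] [0.56047949 0.19596375] [0.54090777 0.07406224]
grip on z [ 0.51983149 -0.2451984   0.1       ] [ 0.52143307 -0.24754259  0.08494077]
gripproj
```

View pics/m.png

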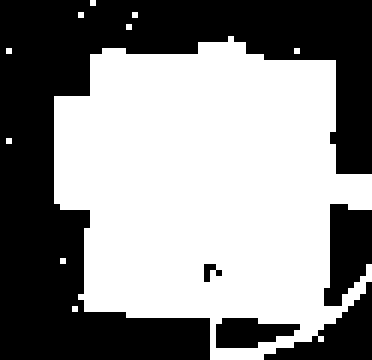

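```bash
python3 - <<'E'
from h import *
f=lambda x,y:((x+.5)/4.3-.5+200,(y+.5)/4.3-.5+190)
A=[onz("top",*f(*p),.01)[:2] for p in((453,36),(628,42),(622,230),(446,223))]
A=np.array(A);print(A.mean(0))
for i in range(4):
    d=A[(i+1)%4]-A[i];print(np.hypot(*d),np.degrees(np.arctan2(d[1],d[0])))
for p in((630,222),(616,205),(645,243),(541,262),(668,153)):
    X=onz("top",*f(*p),.05)[:2];d=X-[.5405,-.1335];print(X,np.hypot(*d),"from -y toward -x:",np.degrees(np.arctan2(-d[0],-d[1])))
for p in [(291,167),(360,158),(379,308),(305,315)]: print("carton",onz("top",*f(*p),.02)[:2])
print("spout tip",onz("top",*f(111,110),.02)[:2],onz("top",*f(160,106),.02)[:2])
E
```

```text
[ 0.53969135 -0.13398252]
0.1194759786936655 -93.2611626592627
0.12856157485983635 175.88448161308486
0.11865761302920882 86.46927600059446
0.12799373560710964 -3.7523576164952814
[ 0.47433795 -0.1889922 ] 0.08635277612613888 from -y toward -x: 50.0123783919232
[ 0.4856881  -0.18027308] 0.07205598739644722 from -y toward -x: 49.52460938915842
[ 0.4603865  -0.19823581] 0.10299950889709854 from -y toward -x: 51.0600128064217
[ 0.4494669 -0.1298451] 0.09110643829482638 from -y toward -x: 92.29914046587955
[ 0.5192043  -0.21581235] 0.08502252435669314 from -y toward -x: 14.505399662258892
carton [0.5185444  0.03320004]
carton [ 0.52360961 -0.01331496]
carton [ 0.42293198 -0.02372045]
carton [0.4193622  0.02563249]
spout tip [0.55987296 0.1540299 ] [0.56186918 0.12091922]
```

```bash
cat >> h.py <<'E'
from scipy.spatial.transform import Rotation as Ro
def go(target,yaw=None):
    s=manip.sense();R=Ro.from_quat(s["tool_rot"]).as_matrix();p=s["tcp_pos"]
    d=R.T@(np.array(target)-p);y=np.degrees(np.arctan2(R[1,1],R[0,1]))
    print("t %.2f"%s["t"],"tcp",p.round(4),"jawyaw %.2f"%y,"tilt %.2f deg"%np.degrees(np.arccos(-R[2,2])),"gap %.3f"%s["finger_gap"],"F",s["force"].round(2))
    print("delta tool mm",(d*1000).round(1),"spin",None if yaw is None else round((y-yaw+180)%360-180,2))
E
python3 -c "
from h import *
go([.522,-.247,.303],-20)"
```

```text
t 0.10 tcp [0.2127 0.5871 0.303 ] jawyaw 70.07 tilt 0.12 deg gap 0.998 F [ 0.45  0.06 -0.42]
delta tool mm [-575.1 -678.8    1.1] spin 90.07
```

Emit:
apply_moves(
  increments=[
    [[-0.032,-0.0377,0,0],[-0.032,-0.0377,0,0],[-0.032,-0.0377,0,0],[-0.032,-0.0377,0,0],[-0.032,-0.0377,0,0]],
  ],
)

```text
t: 0.6
tcp_pos: [0.2989, 0.3555, 0.3003]
tool_rot: [0.167, 0.986, 0.0, -0.0]
force: [1.1, -0.9, 0.1]
finger_gap: 1.002
```

Emit:
apply_moves(
  increments=[
    [[-0.032,-0.0377,0,8],[-0.032,-0.0377,0,0],[-0.032,-0.0377,0,0],[-0.032,-0.0377,0,0],[-0.032,-0.0377,0,0]],
  ],
)

```text
t: 1.1
tcp_pos: [0.36, 0.1135, 0.2999]
tool_rot: [0.237, 0.971, 0.0, 0.0]
force: [1.5, 0.3, 0.0]
finger_gap: 1.004
```

```bash
python3 -c "
from h import *
go([.522,-.247,.303],-20)"
```

```text
t 1.10 tcp [0.36   0.1135 0.2999] jawyaw 62.55 tilt 0.06 deg gap 1.004 F [1.47 0.34 0.05]
delta tool mm [-309.9 -245.2   -3. ] spin 82.55
```

Emit:
apply_moves(
  increments=[
    [[-0.038,-0.03,0,0],[-0.038,-0.03,0,0],[-0.038,-0.03,0,0],[-0.038,-0.03,0,0],[-0.038,-0.03,0,0]],
  ],
)

```text
t: 1.6
tcp_pos: [0.4579, -0.1164, 0.2993]
tool_rot: [0.239, 0.971, 0.001, -0.001]
force: [0.7, 0.1, 0.8]
finger_gap: 1.0
```

Emit:
apply_moves(
  increments=[
    [[-0.038,-0.03,0,0],[-0.038,-0.03,0,0],[-0.038,-0.03,0,0],[0,0,0,8.5],[0,0,0,8.5]],
  ],
)

```text
t: 2.1
tcp_pos: [0.5196, -0.2621, 0.2965]
tool_rot: [0.385, 0.923, 0.0, -0.0]
force: [0.2, 0.3, 0.0]
finger_gap: 1.001
```

Emit:
apply_moves(
  increments=[
    [[0,0,0,8.5],[0,0,0,8.5],[0,0,0,8.5],[0,0,0,8.5],[0,0,0,8.5]],
  ],
)

```text
t: 2.6
tcp_pos: [0.5186, -0.2633, 0.2934]
tool_rot: [0.696, 0.718, -0.0, -0.003]
force: [0.7, 0.4, -0.9]
finger_gap: 0.998
```

Emit:
apply_moves(
  increments=[
    [[0,0,0,8.5],[0,0,0,8.5],[0,0,0,0]],
  ],
)

```text
t: 2.9
tcp_pos: [0.5178, -0.2628, 0.2918]
tool_rot: [0.795, 0.606, -0.001, -0.005]
force: [0.7, -0.3, 0.7]
finger_gap: 1.004
```

```bash
python3 - <<'E'
from h import *
go([.522,-.247,.160],-20)
for n in("top","scene"):
    p,d=manip.snapshot(n);cv2.imwrite(f"pics/{n}1.png",p[:,:,::-1])
E
```

```text
t 2.90 tcp [ 0.5178 -0.2628  0.2918] jawyaw -15.39 tilt 0.56 deg gap 1.004 F [ 0.65 -0.33  0.74]
delta tool mm [ 15.8   1.  131.9] spin 4.61
```

View pics/scene1.png

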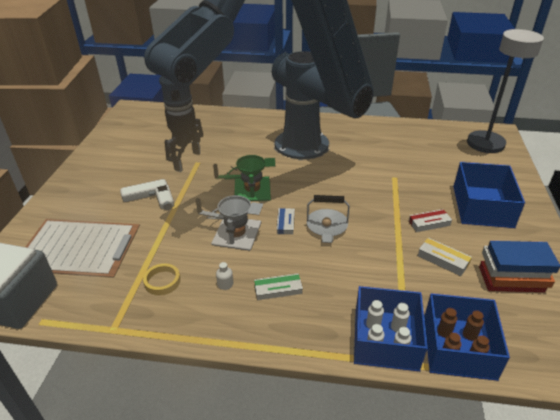

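Emit:
apply_moves(
  increments=[
    [[0.016,0.001,0.03,0],[0,0,0.04,0],[0,0,0.04,0],[0,0,0,0]],
  ],
)

```text
t: 3.4
tcp_pos: [0.5244, -0.248, 0.1813]
tool_rot: [0.791, 0.611, 0.0, -0.001]
force: [0.0, -0.2, 0.4]
finger_gap: 1.0
```

```bash
python3 - <<'E'
from h import *
go([.522,-.247,.146],-20)
for n in("top","scene"):
    p,d=manip.snapshot(n);cv2.imwrite(f"pics/{n}2.png",p[:,:,::-1])
    c=(p[180:270,290:400] if n=="top" else p[130:250,140:280])[:,:,::-1];cv2.imwrite(f"pics/{n}2c.png",cv2.resize(c,None,fx=5,fy=5,interpolation=2)[:600])
E
```

```text
t 3.40 tcp [ 0.5244 -0.248   0.1813] jawyaw -14.62 tilt 0.13 deg gap 1.000 F [ 0.05 -0.23  0.38]
delta tool mm [ 0.3 -2.5 35.3] spin 5.38
```

View pics/scene2c.png

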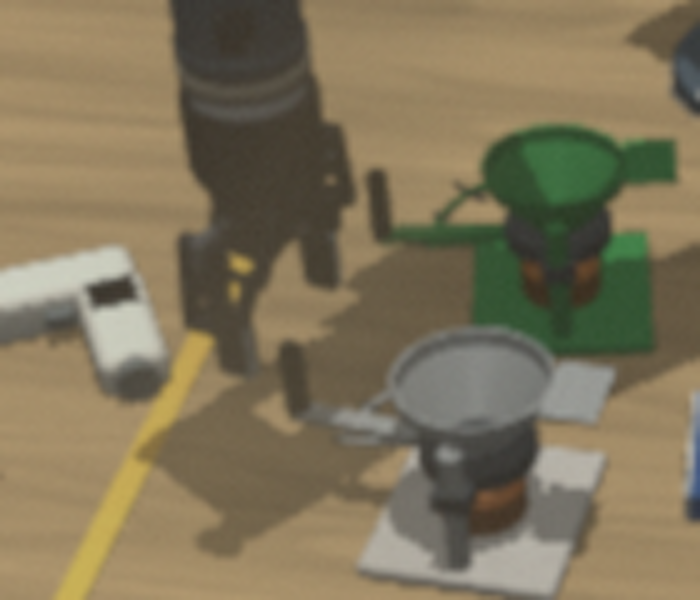

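View pics/top2c.png

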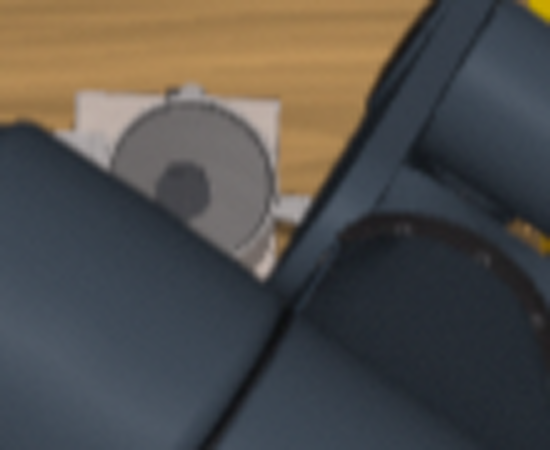

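```bash
python3 - <<'E'
from h import *
f=lambda X:((proj("scene",X)-[140,130])*5).round(0)
print(f([.522,-.247,.107]),f([.522,-.247,.061]))
s=manip.sense();R=Ro.from_quat(s["tool_rot"]).as_matrix();p=s["tcp_pos"]
for y in(-.0425,.0425,-.057,.057):print(y,f(p+R@[0,y,.06]))
print(f(p+R@[0,0,.06]))
E
```

```text
[287. 346.] [296. 407.]
-0.0425 [312. 286.]
0.0425 [236. 367.]
-0.057 [325. 272.]
0.057 [222. 382.]
[275. 325.]
```

The open fingers straddle the grip: fingertips at crop (237,370) and (320,285), grip at (290,345), all matching the projections. Descending, then closing.

Emit:
apply_moves(
  increments=[
    [[0,-0.002,0.018,0],[0,0,0.018,0],[0,0,0,0]],
  ],
)

```text
t: 3.8
tcp_pos: [0.5297, -0.253, 0.157]
tool_rot: [0.791, 0.612, 0.003, 0.011]
force: [-0.7, -0.6, 0.4]
finger_gap: 1.0
```

Emit:
apply_moves(
  increments=[
    [[0,0,0,0],[0,0,0,0],[0,0,0,0],[0,0,0,0],[0,0,0,0]],
  ],
  fingers=0,
  newtons=20,
)

```text
t: 4.3
tcp_pos: [0.5282, -0.2537, 0.1641]
tool_rot: [0.789, 0.614, 0.001, 0.011]
force: [-14.3, -2.4, 12.0]
finger_gap: 0.148
```

```bash
python3 -c "
from h import *
go([.4536,-.2096,.146],-20)"
```

```text
t 4.30 tcp [ 0.5282 -0.2537  0.1641] jawyaw -14.25 tilt 1.32 deg gap 0.148 F [-14.27  -2.41  11.99]
delta tool mm [ 24.6 -83.5  16.2] spin 5.75
```

```bash
python3 - <<'E'
from h import *
s=manip.sense();print(s["q"].round(3),s["qd"].round(3),s["tau"].round(1),s["ft_torque"])
p,d=manip.snapshot("scene");cv2.imwrite("pics/s3.png",cv2.resize(p[130:250,140:280,::-1],None,fx=5,fy=5,interpolation=2))
go([.522,-.247,.15],-20)
E
```

```text
[-0.637  0.661  1.658 -0.005  0.8   -0.385] [-0.015 -0.024  0.036 -0.028  0.021 -0.003] [  5.6 -40.  -19.2   2.7  -4.2   0.1] [-0.58118455  1.78260215  0.08007885]
t 4.35 tcp [ 0.5282 -0.2537  0.1642] jawyaw -14.27 tilt 1.35 deg gap 0.150 F [-10.49  -0.42   7.57]
delta tool mm [ 5.2 -7.9 14. ] spin 5.73
```

View pics/s3.png

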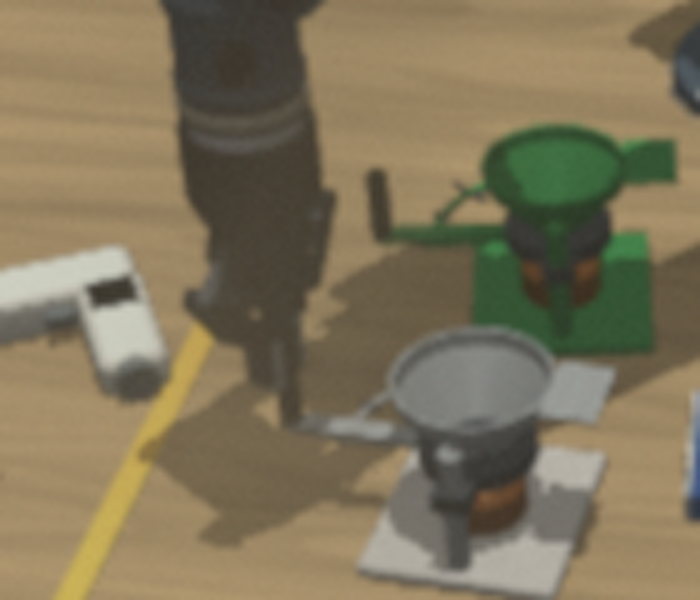

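Emit:
apply_moves(
  increments=[
    [[0,-0.01,0,0],[0,-0.01,0,0],[0.001,-0.01,0,0],[0.002,-0.01,0,0]],
  ],
)

```text
t: 4.75
tcp_pos: [0.4915, -0.2453, 0.1645]
tool_rot: [0.789, 0.613, 0.002, 0.02]
force: [-1.5, -6.7, -1.5]
finger_gap: 0.152
```

```bash
python3 -c "
from h import *
go([.459,-.216,.155],-20)"
```

```text
t 4.75 tcp [ 0.4915 -0.2453  0.1645] jawyaw -14.28 tilt 2.26 deg gap 0.152 F [-1.49 -6.72 -1.54]
delta tool mm [ 20.6 -39.    7.8] spin 5.72
```

Emit:
apply_moves(
  increments=[
    [[0.006,-0.013,0,0],[0.007,-0.013,0,0],[0.008,-0.012,0,0]],
  ],
)

```text
t: 5.05
tcp_pos: [0.459, -0.2221, 0.1645]
tool_rot: [0.789, 0.614, 0.0, 0.027]
force: [-2.2, -6.6, 2.6]
finger_gap: 0.145
```

```bash
python3 - <<'E'
from h import *
go([.459,-.216,.155],-20)
for n in("top","scene"):
    p,d=manip.snapshot(n);cv2.imwrite(f"pics/{n}4.png",p[:,:,::-1])
    c=(p[180:270,290:400] if n=="top" else p[130:250,140:280])[:,:,::-1];cv2.imwrite(f"pics/{n}4c.png",cv2.resize(c,None,fx=5,fy=5,interpolation=2)[:600])
E
```

```text
t 5.05 tcp [ 0.459  -0.2221  0.1645] jawyaw -14.11 tilt 3.10 deg gap 0.145 F [-2.24 -6.56  2.63]
delta tool mm [ 6.2 -1.9  9.2] spin 5.89
```

View pics/scene4c.png

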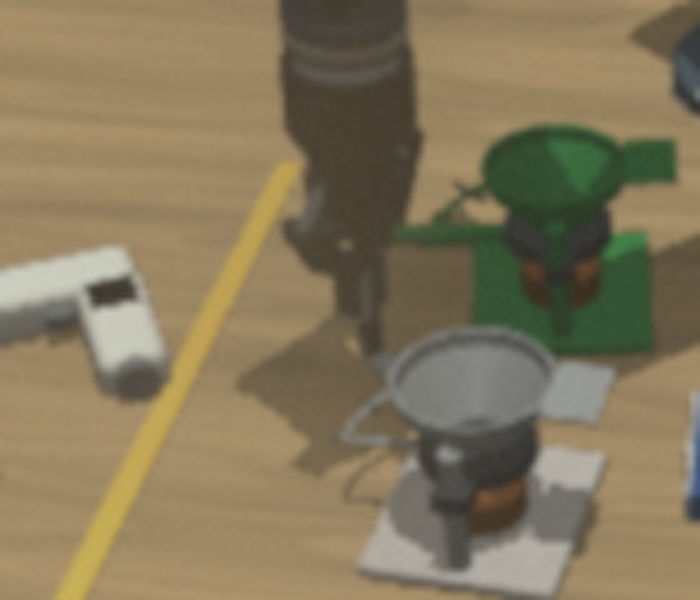

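View pics/top4c.png

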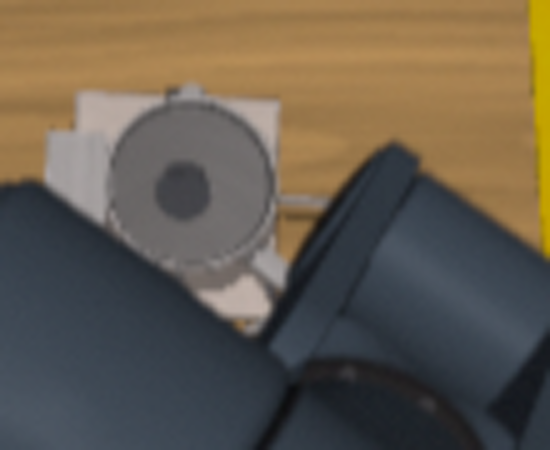

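Emit:
apply_moves(
  increments=[
    [[0,0,0,0],[0,0,0,0]],
  ],
  fingers=0.4,
)

```text
t: 5.35
tcp_pos: [0.4554, -0.2189, 0.1649]
tool_rot: [0.788, 0.615, -0.001, 0.023]
force: [-0.4, 1.5, 1.0]
finger_gap: 0.397
```

Emit:
apply_moves(
  increments=[
    [[0,0,-0.03,0],[0,0,-0.04,0],[0,0,-0.04,0],[0,0,-0.04,0]],
  ],
)

```text
t: 5.75
tcp_pos: [0.4484, -0.2101, 0.3125]
tool_rot: [0.789, 0.615, -0.002, 0.013]
force: [-0.3, 0.2, 0.3]
finger_gap: 0.4
```

```bash
python3 - <<'E'
from h import *
go([.48,-.1,.3],-20)
for n in("top","scene"):
    p,d=manip.snapshot(n);cv2.imwrite(f"pics/{n}5.png",p[:,:,::-1])
    c=(p[180:270,290:400] if n=="top" else p[130:250,140:280])[:,:,::-1];cv2.imwrite(f"pics/{n}5c.png",cv2.resize(c,None,fx=5,fy=5,interpolation=2)[:600])
E
```

```text
t 5.75 tcp [ 0.4484 -0.2101  0.3125] jawyaw -14.11 tilt 1.53 deg gap 0.400 F [-0.28  0.2   0.29]
delta tool mm [114.7   3.6  10.4] spin 5.89
```

View pics/scene5c.png

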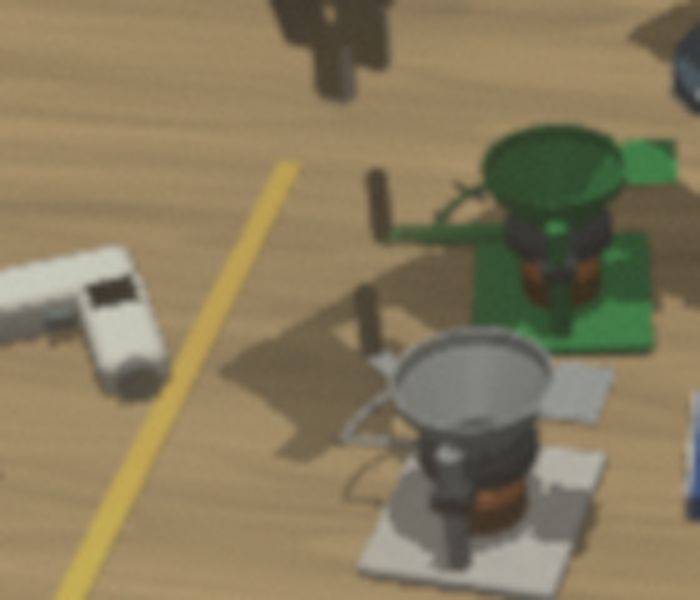

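View pics/top5c.png

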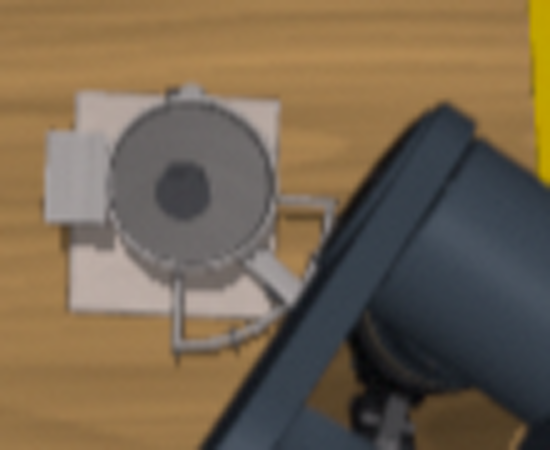

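Emit:
apply_moves(
  increments=[
    [[0.048,0,0,0],[0.048,0,0,0],[0.048,0,0,0],[0.048,0,0,0],[0.048,0,0,0]],
  ],
  fingers=1,
)

```text
t: 6.35
tcp_pos: [0.5119, 0.0222, 0.3092]
tool_rot: [0.793, 0.609, 0.0, 0.021]
force: [1.0, -0.5, 0.2]
finger_gap: 1.0
```

Emit:
apply_moves(
  increments=[
    [[0,0,0,-6],[0,0,0,-6],[0,0,0,-6],[0,0,0,0]],
  ],
)

```text
t: 6.75
tcp_pos: [0.5099, 0.0325, 0.3045]
tool_rot: [0.678, 0.735, -0.004, 0.017]
force: [0.0, -0.8, -0.2]
finger_gap: 0.996
```

```bash
python3 - <<'E'
from h import *
go([.469,.132,.26],4)
for n in("top","scene"):
    p,d=manip.snapshot(n);cv2.imwrite(f"pics/{n}6.png",p[:,:,::-1])
    c=(p[180:280,190:380] if n=="top" else p[130:250,140:280])[:,:,::-1];cv2.imwrite(f"pics/{n}6c.png",cv2.resize(c,None,fx=4.2,fy=4.2,interpolation=2)[:600])
E
```

```text
t 6.75 tcp [0.5099 0.0325 0.3045] jawyaw 4.61 tilt 1.95 deg gap 0.996 F [ 0.02 -0.8  -0.22]
delta tool mm [103.7 -33.5  40.9] spin 0.61
```

View pics/top6c.png

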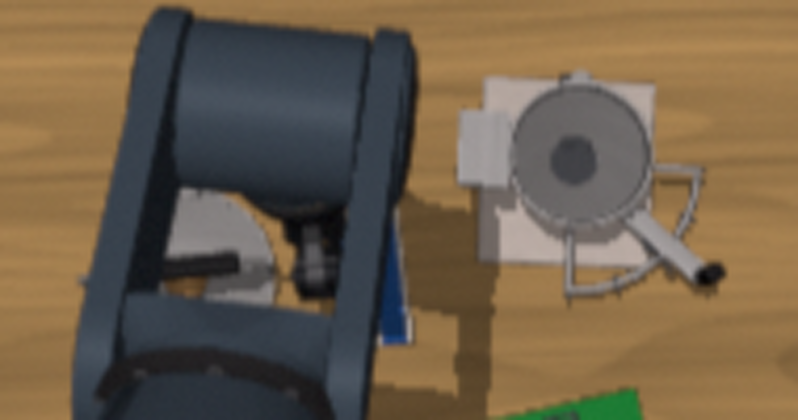

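```bash
python3 - <<'E'
from h import *
f=lambda x,y:((x+.5)/4.2-.5+190,(y+.5)/4.2-.5+180)
for p,z in(((713,271),.107),((700,278),.066),((636,221),.066),((708,274),.085)):
    X=onz("top",*f(*p),z)[:2];d=X-[.5402,-.1336];print(X,np.hypot(*d),np.degrees(np.arctan2(-d[0],-d[1]))-3.6)
a=onz("top",*f(700,278),.066)-onz("top",*f(636,221),.066);print(np.degrees(np.arctan2(-a[0],-a[1]))-3.6)
E
```

```text
[ 0.46148857 -0.21663673] 0.11441410773052789 39.86821845551783
[ 0.45983747 -0.21451283] 0.1140395645731156 41.20449682242101
[ 0.49858619 -0.17368539] 0.057780169979737526 42.47175492196736
[ 0.46110094 -0.21687268] 0.11485208018838429 39.92758955988414
39.903639361078184
```

```bash
cat >> h.py <<'E'
def gg(target,yaw=None):
    "target = grasp point"
    s=manip.sense();R=Ro.from_quat(s["tool_rot"]).as_matrix()
    print("tool z",R[:,2].round(3),"grasp now",(s["tcp_pos"]+.054*R[:,2]).round(4))
    go(np.array(target)-.054*R[:,2],yaw)
E
python3 -c "
from h import *
gg([.4524,-.2081,.25],-45)"
```

```text
tool z [ 0.019 -0.028 -0.999] grasp now [0.511  0.0305 0.2508]
t 6.85 tcp [0.51   0.032  0.3047] jawyaw 4.44 tilt 1.97 deg gap 0.997 F [-0.01  0.69 -0.69]
delta tool mm [-233.2  -76.9    6.4] spin 49.44
```

Emit:
apply_moves(
  increments=[
    [[-0.046,-0.015,0,0],[-0.046,-0.015,0,0],[-0.046,-0.015,0,0],[-0.046,-0.015,0,0],[-0.046,-0.015,0,0]],
  ],
  fingers=0.6,
)

```text
t: 7.35
tcp_pos: [0.4523, -0.2049, 0.3089]
tool_rot: [0.678, 0.734, -0.002, 0.017]
force: [0.7, 0.2, 0.4]
finger_gap: 0.596
```

Emit:
apply_moves(
  increments=[
    [[0,0,0,8],[0,0,0,8],[0,0,0,8],[0,0,0,8],[0,0,0,8]],
  ],
)

```text
t: 7.85
tcp_pos: [0.4493, -0.2159, 0.3081]
tool_rot: [0.9, 0.435, 0.004, 0.017]
force: [0.1, 0.3, -0.4]
finger_gap: 0.599
```

Emit:
apply_moves(
  increments=[
    [[0,0,0,8],[0,0,0,3],[0,0,0,0]],
  ],
)

```text
t: 8.15
tcp_pos: [0.4483, -0.2169, 0.3073]
tool_rot: [0.941, 0.339, 0.005, 0.016]
force: [0.7, 0.4, 0.9]
finger_gap: 0.596
```

```bash
python3 -c "
from h import *
gg([.4524,-.2081,.135],-45)"
```

```text
tool z [ 0.021 -0.027 -0.999] grasp now [ 0.4494 -0.2183  0.2534]
t 8.15 tcp [ 0.4483 -0.2169  0.3073] jawyaw -50.42 tilt 1.97 deg gap 0.596 F [0.65 0.44 0.89]
delta tool mm [  9.  -10.1 118.1] spin -5.42
```

Emit:
apply_moves(
  increments=[
    [[0.009,-0.01,0.03,0],[0,0,0.03,0],[0,0,0.03,0],[0,0,0.02,0],[0,0,0,0]],
  ],
)

```text
t: 8.65
tcp_pos: [0.4526, -0.2085, 0.1951]
tool_rot: [0.941, 0.338, 0.007, 0.019]
force: [-0.8, -0.0, -0.5]
finger_gap: 0.6
```

```bash
python3 -c "
from h import *
gg([.4524,-.2081,.095],-45)"
```

```text
tool z [ 0.026 -0.031 -0.999] grasp now [ 0.454  -0.2102  0.1411]
t 8.65 tcp [ 0.4526 -0.2085  0.1951] jawyaw -50.54 tilt 2.34 deg gap 0.600 F [-0.78 -0.03 -0.53]
delta tool mm [ 0.  -4.5 46. ] spin -5.54
```

Emit:
apply_moves(
  increments=[
    [[0,-0.004,0.02,0],[0,0,0.02,0],[0,0,0.004,0]],
  ],
)

```text
t: 8.95
tcp_pos: [0.4527, -0.2084, 0.1521]
tool_rot: [0.941, 0.337, 0.008, 0.021]
force: [0.3, 0.2, 1.0]
finger_gap: 0.597
```

```bash
python3 -c "
from h import *
gg([.4524,-.2081,.095],-45)
p,d=manip.snapshot('scene');cv2.imwrite('pics/s7.png',cv2.resize(p[130:250,140:280,::-1],None,fx=5,fy=5,interpolation=2))"
```

```text
tool z [ 0.03  -0.034 -0.999] grasp now [ 0.4544 -0.2102  0.0982]
t 8.95 tcp [ 0.4527 -0.2084  0.1521] jawyaw -50.57 tilt 2.62 deg gap 0.597 F [0.35 0.2  0.95]
delta tool mm [-0.2 -3.1  3. ] spin -5.57
```

View pics/s7.png

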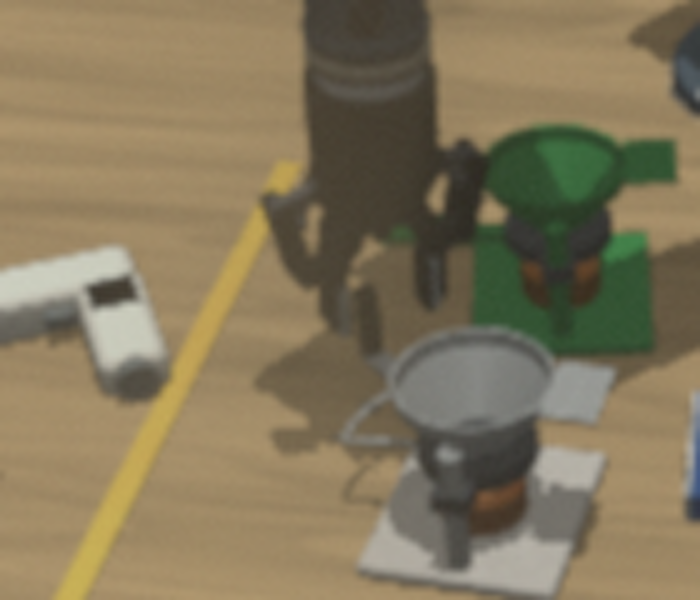

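Emit:
apply_moves(
  increments=[
    [[0,-0.003,0,0],[0,0,0,0],[0,0,0,0],[0,0,0,0]],
  ],
  fingers=0,
  newtons=20,
)

```text
t: 9.4
tcp_pos: [0.4519, -0.207, 0.1551]
tool_rot: [0.941, 0.337, 0.01, 0.023]
force: [1.7, -0.2, -10.8]
finger_gap: 0.154
```

```bash
python3 -c "
from h import *
gg([.4524,-.2081,.095],-45)
p,d=manip.snapshot('scene');cv2.imwrite('pics/s8.png',cv2.resize(p[130:250,140:280,::-1],None,fx=5,fy=5,interpolation=2))"
```

```text
tool z [ 0.034 -0.037 -0.999] grasp now [ 0.4538 -0.209   0.1012]
t 9.40 tcp [ 0.4519 -0.207   0.1551] jawyaw -50.61 tilt 2.90 deg gap 0.154 F [  1.67  -0.21 -10.76]
delta tool mm [-0.5 -1.9  6.1] spin -5.61
```

View pics/s8.png

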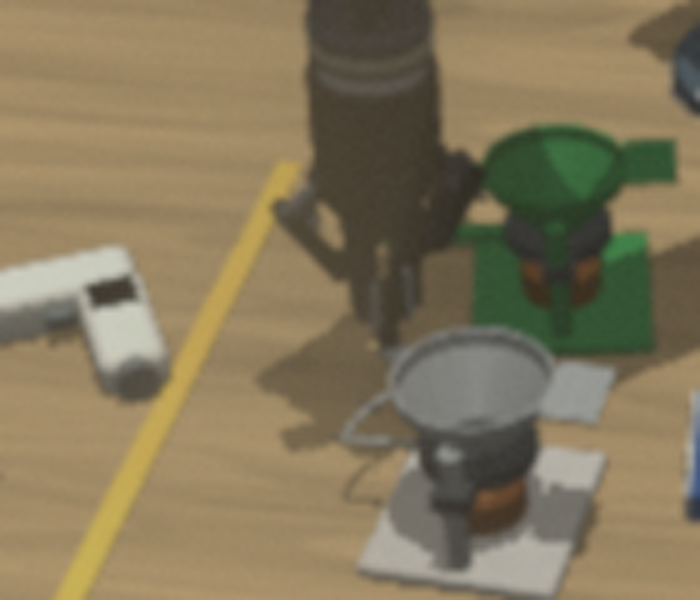

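Emit:
apply_moves(
  increments=[
    [[0,0,0,0],[0,0,0,0]],
  ],
  fingers=0.45,
)

```text
t: 9.65
tcp_pos: [0.4521, -0.207, 0.1556]
tool_rot: [0.941, 0.337, 0.01, 0.024]
force: [1.0, -1.1, 0.4]
finger_gap: 0.449
```

Emit:
apply_moves(
  increments=[
    [[0,0,-0.03,0],[0,0,-0.04,0],[0,0,-0.04,0],[0,0,-0.04,0]],
  ],
)

```text
t: 10.05
tcp_pos: [0.4451, -0.2002, 0.3058]
tool_rot: [0.941, 0.337, 0.007, 0.019]
force: [0.6, -0.7, 0.1]
finger_gap: 0.452
```

```bash
python3 -c "
from h import *
gg([.469,.132,.26],4)"
```

```text
tool z [ 0.025 -0.031 -0.999] grasp now [ 0.4464 -0.2019  0.2519]
t 10.05 tcp [ 0.4451 -0.2002  0.3058] jawyaw -50.56 tilt 2.27 deg gap 0.452 F [ 0.61 -0.69  0.05]
delta tool mm [ 229.5 -243.   -17.8] spin -54.56
```

Emit:
apply_moves(
  increments=[
    [[0.034,-0.036,0,0],[0.034,-0.036,0,0],[0.034,-0.036,0,0],[0.034,-0.036,0,0],[0.034,-0.036,0,0]],
  ],
  fingers=1,
)

```text
t: 10.55
tcp_pos: [0.4692, 0.0437, 0.3076]
tool_rot: [0.943, 0.331, 0.017, 0.031]
force: [0.8, 0.3, 0.2]
finger_gap: 0.999
```

```bash
python3 -c "
from h import *
gg([.469,.132,.26],4)"
```

```text
tool z [ 0.053 -0.047 -0.998] grasp now [0.472  0.0411 0.2537]
t 10.55 tcp [0.4692 0.0437 0.3076] jawyaw -51.39 tilt 4.03 deg gap 0.999 F [0.8  0.27 0.24]
delta tool mm [ 54.5 -72.3 -10.7] spin -55.39
```

Emit:
apply_moves(
  increments=[
    [[0,0,0,-8],[0,0,0,-8],[0,0,0,-8],[0,0,0,-8],[0,0,0,-8]],
  ],
)

```text
t: 11.05
tcp_pos: [0.4675, 0.0533, 0.3096]
tool_rot: [0.759, 0.65, 0.007, 0.036]
force: [0.2, 0.4, -0.2]
finger_gap: 1.003
```

```bash
python3 - <<'E'
from h import *
gg([.469,.132,.26],4)
for n in("top",):
    p,d=manip.snapshot(n);cv2.imwrite(f"pics/{n}9.png",p[:,:,::-1])
    c=p[180:280,190:380,::-1];cv2.imwrite(f"pics/{n}9c.png",cv2.resize(c,None,fx=4.2,fy=4.2,interpolation=2))
E
```

```text
tool z [ 0.057 -0.045 -0.997] grasp now [0.4706 0.0509 0.2557]
t 11.05 tcp [0.4675 0.0533 0.3096] jawyaw -8.85 tilt 4.17 deg gap 1.003 F [ 0.16  0.4  -0.21]
delta tool mm [ 79.7 -13.8  -8. ] spin -12.85
```

View pics/top9c.png

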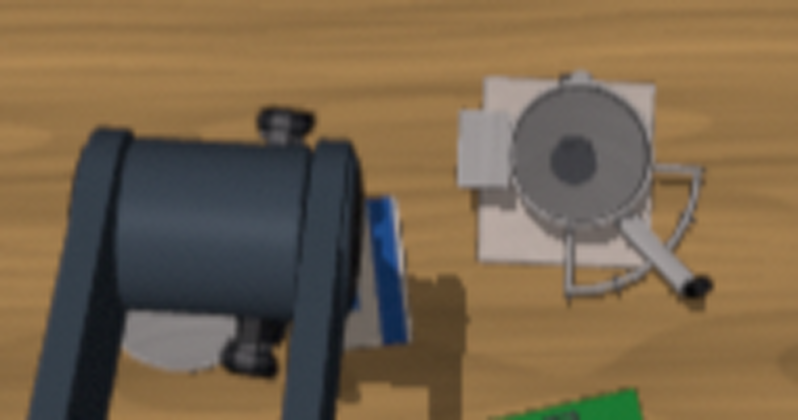

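Emit:
apply_moves(
  increments=[
    [[0,0,-0.045,0],[0,0,-0.045,0],[0,0,-0.045,0]],
  ],
)

```text
t: 11.4
tcp_pos: [0.4567, 0.0595, 0.442]
tool_rot: [0.761, 0.648, 0.001, 0.029]
force: [1.1, 0.0, -0.4]
finger_gap: 1.001
```

```bash
python3 - <<'E'
from h import *
f=lambda x,y:((x+.5)/4.2-.5+190,(y+.5)/4.2-.5+180)
for p,z in(((699,285),.107),((690,290),.066),((628,226),.066)):
    X=onz("top",*f(*p),z)[:2];d=X-[.5402,-.1336];print(X,np.hypot(*d),np.degrees(np.arctan2(-d[0],-d[1]))-3.6)
gg([.469,.132,.26],4);print(manip.sense()["q"].round(3))
E
```

```text
[ 0.45271735 -0.20727565] 0.11437357556873969 46.29677408164505
[ 0.45205713 -0.20756405] 0.11506453378200637 46.39870258797389
[ 0.4953722  -0.16824734] 0.05665659751317397 48.699614983163386
tool z [ 0.04  -0.043 -0.998] grasp now [0.4588 0.0571 0.3881]
t 11.40 tcp [0.4567 0.0595 0.442 ] jawyaw -9.08 tilt 3.36 deg gap 1.001 F [ 1.08  0.03 -0.42]
delta tool mm [ 80.1  -7.6 125.1] spin -13.08
[-0.094  0.135  1.64  -0.041  1.323  0.074]
```

Emit:
apply_moves(
  increments=[
    [[0,0,0.02,0],[0,0,0.02,0],[0,0,0.02,0]],
  ],
)

```text
t: 11.7
tcp_pos: [0.4645, 0.0567, 0.3937]
tool_rot: [0.763, 0.645, 0.012, 0.04]
force: [0.9, -0.7, -0.2]
finger_gap: 0.996
```

```bash
python3 - <<'E'
from h import *
gg([.469,.132,.26],4);print(manip.sense()["q"].round(3))
E
```

```text
tool z [ 0.07  -0.046 -0.996] grasp now [0.4683 0.0542 0.3399]
t 11.70 tcp [0.4645 0.0567 0.3937] jawyaw -9.49 tilt 4.82 deg gap 0.996 F [ 0.86 -0.69 -0.23]
delta tool mm [ 79.5 -18.2  76.1] spin -13.49
[-0.099  0.183  1.72  -0.043  1.165  0.084]
```

Emit:
apply_moves(
  increments=[
    [[0,0,0,0],[0,0,0,0]],
  ],
)

```text
t: 11.9
tcp_pos: [0.4631, 0.0567, 0.3925]
tool_rot: [0.764, 0.644, 0.01, 0.039]
force: [-0.3, -1.4, -0.6]
finger_gap: 0.998
```

```bash
python3 - <<'E'
from h import *
gg([.469,.132,.26],4);print(manip.sense()["q"].round(3))
E
```

```text
tool z [ 0.066 -0.046 -0.997] grasp now [0.4666 0.0542 0.3387]
t 11.90 tcp [0.4631 0.0567 0.3925] jawyaw -9.71 tilt 4.62 deg gap 0.998 F [-0.33 -1.38 -0.56]
delta tool mm [ 79.7 -16.5  75. ] spin -13.71
[-0.099  0.183  1.723 -0.043  1.166  0.087]
```

Emit:
apply_moves(
  increments=[
    [[0,0,-0.01,0],[0,0,-0.01,0],[0,0,-0.01,0],[0,0,-0.01,0],[0,0,0,0]],
  ],
)

```text
t: 12.4
tcp_pos: [0.4613, 0.0588, 0.4399]
tool_rot: [0.765, 0.643, 0.013, 0.042]
force: [0.4, -0.8, -0.4]
finger_gap: 0.999
```

```bash
python3 - <<'E'
from h import *
gg([.469,.132,.26],4);print(manip.sense()["q"].round(3))
E
```

```text
tool z [ 0.074 -0.047 -0.996] grasp now [0.4653 0.0562 0.3861]
t 12.40 tcp [0.4613 0.0588 0.4399] jawyaw -9.81 tilt 5.00 deg gap 0.999 F [ 0.39 -0.85 -0.42]
delta tool mm [ 79.4 -19.4 122.4] spin -13.81
[-0.095  0.132  1.651 -0.041  1.281  0.088]
```

Emit:
apply_moves(
  increments=[
    [[0,0,-0.048,0],[0,0,-0.048,0],[0,0,-0.048,0],[0,0,0,0],[0,0,0,0]],
  ],
)

```text
t: 12.9
tcp_pos: [0.4486, 0.0659, 0.5876]
tool_rot: [0.765, 0.643, 0.012, 0.04]
force: [-0.5, -0.1, -0.8]
finger_gap: 0.999
```

```bash
python3 - <<'E'
from h import *
gg([.469,.132,.26],4);print(manip.sense()["q"].round(3))
E
```

```text
tool z [ 0.07  -0.046 -0.997] grasp now [0.4524 0.0634 0.5338]
t 12.90 tcp [0.4486 0.0659 0.5876] jawyaw -9.83 tilt 4.79 deg gap 0.999 F [-0.5  -0.11 -0.84]
delta tool mm [ 79.6 -16.3 270.8] spin -13.83
[-0.081  0.035  1.377 -0.041  1.656  0.087]
```

Emit:
apply_moves(
  increments=[
    [[0,0,0.048,0],[0,0,0.048,0],[0,0,0.048,0],[0,0,0,0],[0,0,0,0]],
  ],
)

```text
t: 13.4
tcp_pos: [0.4577, 0.0592, 0.4386]
tool_rot: [0.765, 0.643, 0.011, 0.04]
force: [-0.0, 0.4, 0.7]
finger_gap: 1.001
```

```bash
python3 - <<'E'
from h import *
gg([.469,.132,.26],4);print(manip.sense()["q"].round(3))
E
```

```text
tool z [ 0.068 -0.046 -0.997] grasp now [0.4614 0.0567 0.3847]
t 13.40 tcp [0.4577 0.0592 0.4386] jawyaw -9.84 tilt 4.72 deg gap 1.001 F [-0.02  0.4   0.69]
delta tool mm [ 79.6 -14.7 121.4] spin -13.84
[-0.095  0.129  1.658 -0.041  1.282  0.088]
```

Emit:
apply_moves(
  increments=[
    [[0.03,0,0,-7],[0.03,0,0,-7],[0.02,0,0,0],[0,0,0,0],[0,0,0,0]],
  ],
)

```text
t: 13.9
tcp_pos: [0.4685, 0.1408, 0.4463]
tool_rot: [0.678, 0.734, 0.013, 0.048]
force: [-0.2, 0.3, -0.6]
finger_gap: 1.002
```

```bash
python3 - <<'E'
from h import *
gg([.469,.132,.26],4);print(manip.sense()["q"].round(3))
E
```

```text
tool z [ 0.087 -0.046 -0.995] grasp now [0.4732 0.1383 0.3925]
t 13.90 tcp [0.4685 0.1408 0.4463] jawyaw 4.65 tilt 5.64 deg gap 1.002 F [-0.23  0.27 -0.58]
delta tool mm [  0.9 -15.7 131.8] spin 0.65
[ 0.088  0.165  1.592 -0.055  1.301  0.021]
```

Emit:
apply_moves(
  increments=[
    [[0,-0.04,0,0],[0,-0.04,0,0],[0,0,0,0],[0,0,0,0]],
  ],
)

```text
t: 14.3
tcp_pos: [0.3897, 0.1317, 0.444]
tool_rot: [0.679, 0.732, 0.016, 0.052]
force: [1.2, -0.4, -0.2]
finger_gap: 1.001
```

```bash
python3 - <<'E'
from h import *
gg([.469,.132,.26],4);print(manip.sense()["q"].round(3))
E
```

```text
tool z [ 0.098 -0.047 -0.994] grasp now [0.395  0.1292 0.3903]
t 14.30 tcp [0.3897 0.1317 0.444 ] jawyaw 4.45 tilt 6.22 deg gap 1.001 F [ 1.24 -0.43 -0.2 ]
delta tool mm [  4.5  61.4 136.7] spin 0.45
[ 0.084  0.034  1.752 -0.058  1.263  0.024]
```

Emit:
apply_moves(
  increments=[
    [[0,0.01,0,0],[0,0.01,0,0],[0,0.01,0,0],[0,0.01,0,0],[0,0.01,0,0]],
  ],
)

```text
t: 14.8
tcp_pos: [0.4475, 0.1346, 0.4513]
tool_rot: [0.68, 0.731, 0.018, 0.054]
force: [0.6, 0.3, 0.2]
finger_gap: 1.001
```

```bash
python3 - <<'E'
from h import *
gg([.469,.132,.26],4);print(manip.sense()["q"].round(3))
E
```

```text
tool z [ 0.104 -0.047 -0.993] grasp now [0.4531 0.1321 0.3977]
t 14.80 tcp [0.4475 0.1346 0.4513] jawyaw 4.30 tilt 6.54 deg gap 1.001 F [0.58 0.25 0.19]
delta tool mm [  6.3   2.  138.4] spin 0.3
[ 0.08   0.12   1.635 -0.058  1.287  0.021]
```

Emit:
apply_moves(
  increments=[
    [[0,0,0,0],[0,0,0,0],[0,0,0,0],[0,0,0,0],[0,0,0,0]],
  ],
)

```text
t: 15.3
tcp_pos: [0.4491, 0.1348, 0.4501]
tool_rot: [0.68, 0.731, 0.017, 0.053]
force: [-0.1, -0.0, -0.7]
finger_gap: 1.002
```

```bash
python3 - <<'E'
from h import *
gg([.469,.132,.26],4);print(manip.sense()["q"].round(4))
E
```

```text
tool z [ 0.101 -0.047 -0.994] grasp now [0.4545 0.1322 0.3965]
t 15.30 tcp [0.4491 0.1348 0.4501] jawyaw 4.31 tilt 6.40 deg gap 1.002 F [-0.14 -0.02 -0.69]
delta tool mm [  6.2   1.1 137.1] spin 0.31
[ 0.0797  0.1244  1.633  -0.0577  1.2876  0.0207]
```

Emit:
apply_moves(
  increments=[
    [[0,0,-0.05,0]],
  ],
)

```text
t: 15.4
tcp_pos: [0.4403, 0.1367, 0.4931]
tool_rot: [0.68, 0.731, 0.01, 0.047]
force: [1.7, 0.6, -1.1]
finger_gap: 0.999
```

```bash
python3 - <<'E'
from h import *
gg([.469,.132,.26],4);print(manip.sense()["q"].round(4))
E
```

```text
tool z [ 0.082 -0.049 -0.995] grasp now [0.4447 0.134  0.4393]
t 15.40 tcp [0.4403 0.1367 0.4931] jawyaw 4.27 tilt 5.48 deg gap 0.999 F [ 1.69  0.56 -1.06]
delta tool mm [  6.1  10.  180.6] spin 0.27
[ 0.0857  0.0873  1.5602 -0.0565  1.4167  0.0198]
```

Emit:
apply_moves(
  increments=[
    [[0,0,-0.05,0]],
  ],
)

```text
t: 15.5
tcp_pos: [0.4352, 0.1391, 0.5433]
tool_rot: [0.68, 0.731, 0.009, 0.046]
force: [1.3, 0.2, 0.3]
finger_gap: 0.998
```

```bash
python3 - <<'E'
from h import *
gg([.469,.132,.26],4);print(manip.sense()["q"].round(4))
E
```

```text
tool z [ 0.078 -0.049 -0.996] grasp now [0.4394 0.1364 0.4895]
t 15.50 tcp [0.4352 0.1391 0.5433] jawyaw 4.27 tilt 5.32 deg gap 0.998 F [1.34 0.17 0.28]
delta tool mm [  6.1  12.  231.1] spin 0.27
[ 0.0923  0.0559  1.4662 -0.0565  1.5458  0.0193]
```

Emit:
apply_moves(
  increments=[
    [[0,0,0,0]],
  ],
)

```text
t: 15.6
tcp_pos: [0.4361, 0.1395, 0.5498]
tool_rot: [0.68, 0.731, 0.014, 0.05]
force: [0.2, 0.1, 0.9]
finger_gap: 0.998
```

```bash
python3 - <<'E'
from h import *
gg([.469,.132,.26],4);print(manip.sense()["q"].round(4))
E
```

```text
tool z [ 0.092 -0.048 -0.995] grasp now [0.4411 0.1369 0.4961]
t 15.60 tcp [0.4361 0.1395 0.5498] jawyaw 4.30 tilt 5.94 deg gap 0.998 F [0.17 0.06 0.88]
delta tool mm [  6.1   6.6 237.6] spin 0.3
[ 0.0931  0.0503  1.4564 -0.0564  1.5479  0.0192]
```

Emit:
apply_moves(
  increments=[
    [[0,0,0.05,0],[0,0,0.05,0],[0,0,0,0],[0,0,-0.05,0],[0,0,0,0]],
  ],
)

```text
t: 16.1
tcp_pos: [0.4398, 0.1374, 0.5031]
tool_rot: [0.68, 0.731, 0.016, 0.052]
force: [0.5, -0.3, 0.2]
finger_gap: 1.001
```

```bash
python3 - <<'E'
from h import *
gg([.469,.132,.26],4);print(manip.sense()["q"].round(4))
E
```

```text
tool z [ 0.099 -0.047 -0.994] grasp now [0.4451 0.1348 0.4495]
t 16.10 tcp [0.4398 0.1374 0.5031] jawyaw 4.34 tilt 6.29 deg gap 1.001 F [ 0.52 -0.33  0.24]
delta tool mm [  5.8   5.4 190.8] spin 0.34
[ 0.0872  0.0746  1.5491 -0.0563  1.4234  0.0197]
```

Emit:
apply_moves(
  increments=[
    [[0.04,0,0,0]],
  ],
)

```text
t: 16.2
tcp_pos: [0.438, 0.175, 0.5035]
tool_rot: [0.682, 0.729, 0.017, 0.054]
force: [0.7, 0.0, 0.9]
finger_gap: 0.997
```

```bash
python3 - <<'E'
from h import *
gg([.469,.132,.26],4);print(manip.sense()["q"].round(4))
E
```

```text
tool z [ 0.103 -0.049 -0.993] grasp now [0.4436 0.1723 0.4498]
t 16.20 tcp [0.438  0.175  0.5035] jawyaw 3.99 tilt 6.54 deg gap 0.997 F [0.74 0.04 0.87]
delta tool mm [-31.2   3.6 193.2] spin -0.01
[ 0.1749  0.0946  1.5261 -0.0671  1.4284  0.1144]
```

Emit:
apply_moves(
  increments=[
    [[0,0,0,0]],
  ],
)

```text
t: 16.3
tcp_pos: [0.4379, 0.1779, 0.506]
tool_rot: [0.681, 0.73, 0.02, 0.055]
force: [0.3, -0.8, -0.0]
finger_gap: 1.0
```

```bash
python3 - <<'E'
from h import *
gg([.469,.132,.26],4);print(manip.sense()["q"].round(4))
E
```

```text
tool z [ 0.107 -0.046 -0.993] grasp now [0.4437 0.1754 0.4524]
t 16.30 tcp [0.4379 0.1779 0.506 ] jawyaw 4.19 tilt 6.68 deg gap 1.000 F [ 0.33 -0.85 -0.01]
delta tool mm [-34.7   2.1 195.7] spin 0.19
[ 0.18    0.093   1.5214 -0.065   1.4302  0.1155]
```

Emit:
apply_moves(
  increments=[
    [[-0.04,0,0,0]],
  ],
)

```text
t: 16.4
tcp_pos: [0.4406, 0.1407, 0.5098]
tool_rot: [0.678, 0.733, 0.021, 0.055]
force: [-0.1, -0.8, -0.9]
finger_gap: 0.999
```

```bash
python3 - <<'E'
from h import *
gg([.469,.132,.26],4);print(manip.sense()["q"].round(4))
E
```

```text
tool z [ 0.11  -0.044 -0.993] grasp now [0.4465 0.1383 0.4561]
t 16.40 tcp [0.4406 0.1407 0.5098] jawyaw 4.63 tilt 6.79 deg gap 0.999 F [-0.13 -0.77 -0.87]
delta tool mm [  2.2   0.9 197.5] spin 0.63
[ 0.0934  0.0698  1.5379 -0.0542  1.4285  0.0201]
```

Emit:
apply_moves(
  increments=[
    [[0,0,0,0]],
  ],
)

```text
t: 16.5
tcp_pos: [0.4412, 0.1383, 0.5118]
tool_rot: [0.679, 0.732, 0.022, 0.057]
force: [-0.1, 0.0, 0.7]
finger_gap: 0.993
```

```bash
python3 - <<'E'
from h import *
gg([.469,.132,.26],4);print(manip.sense()["q"].round(4))
E
```

```text
tool z [ 0.113 -0.046 -0.993] grasp now [0.4473 0.1358 0.4582]
t 16.50 tcp [0.4412 0.1383 0.5118] jawyaw 4.51 tilt 7.01 deg gap 0.993 F [-0.09  0.    0.73]
delta tool mm [  5.4  -0.4 199.3] spin 0.51
[ 0.0892  0.0674  1.5356 -0.0565  1.4299  0.0183]
```

```bash
python3 - <<'E'
from h import *
go([.46,.285,.12],4)
E
```

```text
t 16.50 tcp [0.4412 0.1383 0.5118] jawyaw 4.51 tilt 7.01 deg gap 0.993 F [-0.09  0.    0.73]
delta tool mm [166.  -12.6 384.2] spin 0.51
```

Emit:
apply_moves(
  increments=[
    [[0.041,-0.003,0.015,0],[0.042,-0.003,0.015,0],[0.042,-0.003,0.015,0],[0.041,-0.003,0.015,0],[0,0,0.04,0]],
  ],
)

```text
t: 17.0
tcp_pos: [0.4356, 0.3032, 0.4132]
tool_rot: [0.682, 0.728, 0.035, 0.064]
force: [0.4, -1.8, -0.5]
finger_gap: 1.0
```

Emit:
apply_moves(
  increments=[
    [[0,0,0.05,0],[0,0,0.05,0],[0,0,0.04,0],[0,0,0.03,0],[0,0,0,0]],
  ],
)

```text
t: 17.5
tcp_pos: [0.4619, 0.3007, 0.2417]
tool_rot: [0.68, 0.729, 0.037, 0.065]
force: [-0.4, 0.0, -0.1]
finger_gap: 0.999
```

```bash
python3 - <<'E'
from h import *
go([.46,.285,.12],4)
for n in("top","scene"):
    p,d=manip.snapshot(n);cv2.imwrite(f"pics/{n}10.png",p[:,:,::-1])
E
```

```text
t 17.50 tcp [0.4619 0.3007 0.2417] jawyaw 4.17 tilt 8.60 deg gap 0.999 F [-0.41  0.04 -0.14]
delta tool mm [-10.1 -20.4 120.6] spin 0.17
```

View pics/scene10.png

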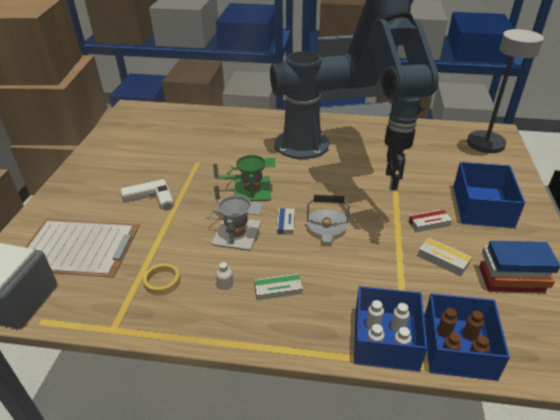

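Emit:
apply_moves(
  increments=[
    [[-0.01,-0.005,0.04,0],[0,-0.005,0.04,0],[0,-0.005,0.03,0],[0,-0.005,0.02,0],[0,0,0,0]],
  ],
)

```text
t: 18.1
tcp_pos: [0.4774, 0.2921, 0.1268]
tool_rot: [0.679, 0.728, 0.057, 0.074]
force: [-1.0, 0.3, 0.3]
finger_gap: 1.004
```

```bash
python3 - <<'E'
from h import *
gg([.46,.285,.03],4)
E
```

```text
tool z [ 0.186 -0.018 -0.982] grasp now [0.4874 0.2911 0.0737]
t 18.10 tcp [0.4774 0.2921 0.1268] jawyaw 4.14 tilt 10.76 deg gap 1.004 F [-0.97  0.34  0.34]
delta tool mm [ -2.9 -35.4  38. ] spin 0.14
```

Emit:
apply_moves(
  increments=[
    [[0,0,0.02,0],[0,0,0.02,0],[0,0,0.01,0]],
  ],
)

```text
t: 18.4
tcp_pos: [0.4939, 0.2947, 0.0866]
tool_rot: [0.678, 0.727, 0.066, 0.079]
force: [0.2, 0.1, -0.3]
finger_gap: 1.002
```

Emit:
apply_moves(
  increments=[
    [[0,0,0.008,0],[0,0,0.008,0]],
  ],
)

```text
t: 18.6
tcp_pos: [0.5001, 0.2959, 0.074]
tool_rot: [0.678, 0.727, 0.069, 0.081]
force: [-0.1, 0.8, -0.5]
finger_gap: 1.0
```

```bash
python3 - <<'E'
from h import *
gg([.46,.285,.03],4)
E
```

```text
tool z [ 0.212 -0.009 -0.977] grasp now [0.5116 0.2954 0.0213]
t 18.60 tcp [0.5001 0.2959 0.074 ] jawyaw 4.14 tilt 12.23 deg gap 1.000 F [-0.11  0.75 -0.49]
delta tool mm [ -7.1 -49.2 -19.4] spin 0.14
```

Emit:
apply_moves(
  increments=[
    [[0,0,0.008,0],[0,0,0.008,0]],
  ],
)

```text
t: 18.8
tcp_pos: [0.5024, 0.2961, 0.0669]
tool_rot: [0.679, 0.726, 0.069, 0.082]
force: [-29.2, 0.5, 119.1]
finger_gap: 1.002
```

```bash
python3 - <<'E'
from h import *
gg([.46,.285,.03],4)
E
```

```text
tool z [ 0.212 -0.011 -0.977] grasp now [0.5139 0.2955 0.0141]
t 18.80 tcp [0.5024 0.2961 0.0669] jawyaw 4.02 tilt 12.28 deg gap 1.002 F [-29.18   0.51 119.09]
delta tool mm [ -7.4 -49.9 -26.9] spin 0.02
```

Emit:
apply_moves(
  increments=[
    [[0,0,-0.003,0]],
  ],
)

```text
t: 18.9
tcp_pos: [0.5018, 0.2966, 0.0732]
tool_rot: [0.679, 0.726, 0.07, 0.082]
force: [-0.4, -0.9, -0.3]
finger_gap: 0.999
```

```bash
python3 - <<'E'
from h import *
gg([.46,.285,.03],4);print(manip.sense()["q"].round(4))
E
```

```text
tool z [ 0.215 -0.01  -0.976] grasp now [0.5134 0.2961 0.0204]
t 18.90 tcp [0.5018 0.2966 0.0732] jawyaw 4.02 tilt 12.45 deg gap 0.999 F [-0.41 -0.94 -0.27]
delta tool mm [ -7.8 -50.8 -20.7] spin 0.02
[ 0.3767  0.798   1.7854 -0.247   0.3698  0.5313]
```

Emit:
apply_moves(
  increments=[
    [[0,0,-0.05,0],[0,0,-0.05,0],[0,0,-0.05,0],[0,0,-0.05,0],[0,0,-0.05,0]],
  ],
)

```text
t: 19.4
tcp_pos: [0.4469, 0.2982, 0.3132]
tool_rot: [0.679, 0.727, 0.065, 0.08]
force: [1.2, -0.1, 0.5]
finger_gap: 1.0
```

```bash
python3 - <<'E'
from h import *
gg([.46,.285,.03],4);print(manip.sense()["q"].round(4))
E
```

```text
tool z [ 0.204 -0.014 -0.979] grasp now [0.4579 0.2975 0.2604]
t 19.40 tcp [0.4469 0.2982 0.3132] jawyaw 4.02 tilt 11.79 deg gap 1.000 F [ 1.21 -0.12  0.54]
delta tool mm [ -6.1 -45.4 226.1] spin 0.02
[ 0.4214  0.3564  1.7309 -0.1259  0.8763  0.4261]
```

Emit:
apply_moves(
  increments=[
    [[0,0.05,0,0],[0,0.05,0,0],[0,0.05,0,0]],
  ],
)

```text
t: 19.7
tcp_pos: [0.5882, 0.3105, 0.3561]
tool_rot: [0.677, 0.728, 0.07, 0.081]
force: [0.8, 0.9, 0.3]
finger_gap: 1.002
```

```bash
python3 - <<'E'
from h import *
gg([.46,.285,.03],4);print(manip.sense()["q"].round(4))
E
```

```text
tool z [ 0.213 -0.008 -0.977] grasp now [0.5997 0.31   0.3033]
t 19.70 tcp [0.5882 0.3105 0.3561] jawyaw 4.36 tilt 12.28 deg gap 1.002 F [0.78 0.93 0.29]
delta tool mm [  -8.5 -195.8  237.6] spin 0.36
[ 0.3452  0.4796  1.3796 -0.0905  1.0849  0.3061]
```

Emit:
apply_moves(
  increments=[
    [[0,0,0,0],[0,0,0,0]],
  ],
)

```text
t: 19.9
tcp_pos: [0.5949, 0.3101, 0.3588]
tool_rot: [0.678, 0.727, 0.074, 0.084]
force: [-0.3, 0.8, -0.1]
finger_gap: 1.002
```

```bash
python3 - <<'E'
from h import *
gg([.46,.285,.03],4);print(manip.sense()["q"].round(4))
E
```

```text
tool z [ 0.222 -0.007 -0.975] grasp now [0.6069 0.3098 0.3062]
t 19.90 tcp [0.5949 0.3101 0.3588] jawyaw 4.16 tilt 12.85 deg gap 1.002 F [-0.27  0.75 -0.12]
delta tool mm [  -8.7 -205.7  236.8] spin 0.16
[ 0.3416  0.4827  1.3675 -0.0914  1.0837  0.306 ]
```

```bash
cat > kin.py <<'E'
import numpy as np
from scipy.spatial.transform import Rotation as Ro
from scipy.optimize import least_squares
D=[([1.044497,.528493,1.433888,0,1.181362,-.178519],[.21271,.58711,.30292],[.173,.985,-.001,0]),
([-.637,.661,1.658,-.005,.8,-.385],[.5282,-.2537,.1641],[.789,.614,.001,.011]),
([-.094,.135,1.64,-.041,1.323,.074],[.4567,.0595,.442],[.761,.648,.001,.029]),
([-.081,.035,1.377,-.041,1.656,.087],[.4486,.0659,.5876],[.765,.643,.012,.04]),
([.088,.165,1.592,-.055,1.301,.021],[.4685,.1408,.4463],[.678,.734,.013,.048]),
([.084,.034,1.752,-.058,1.263,.024],[.3897,.1317,.444],[.679,.732,.016,.052]),
([.0892,.0674,1.5356,-.0565,1.4299,.0183],[.4412,.1383,.5118],[.679,.732,.022,.057]),
([.3767,.798,1.7854,-.247,.3698,.5313],[.5018,.2966,.0732],[.679,.726,.07,.082]),
([.4214,.3564,1.7309,-.1259,.8763,.4261],[.4469,.2982,.3132],[.679,.727,.065,.08]),
([.3416,.4827,1.3675,-.0914,1.0837,.306],[.5949,.3101,.3588],[.678,.727,.074,.084])]
def fk(q,p):
    h,L1,L2,c,d,ex,e2=p
    R=Ro.from_euler('z',q[0]);T=np.array([0,0,h])+R.apply([ex,d,0])
    R=R*Ro.from_euler('y',q[1]);T=T+R.apply([0,0,L1])
    R=R*Ro.from_euler('y',q[2]);T=T+R.apply([e2,0,L2])
    R=R*Ro.from_euler('z',q[3])*Ro.from_euler('y',q[4]);T=T+R.apply([0,0,c])
    return T,R*Ro.from_euler('z',q[5])
P=least_squares(lambda p:np.concatenate([fk(q,p)[0]-t for q,t,_ in D]),[.3,.4,.4,.2,.11,0,0]).x
if __name__=="__main__":
    print(P)
    for q,t,r in D:
        T,R=fk(q,P);print((T-t).round(4),R.as_matrix()[:,2].round(3),Ro.from_quat(r).as_matrix()[:,2].round(3),R.as_matrix()[:,1].round(2),Ro.from_quat(r).as_matrix()[:,1].round(2))
E
python3 kin.py
```

```text
[2.74563832e-01 5.87710759e-01 3.91609363e-01 2.24471342e-01
 1.11013226e-01 6.05519321e-05 1.13894112e-01]
[-0.0001 -0.0001 -0.    ] [-0.001 -0.002 -1.   ] [-0.    -0.002 -1.   ] [-0.94  0.34  0.  ] [ 0.34  0.94 -0.  ]
[-0.      0.      0.0001] [ 0.016 -0.016 -1.   ] [ 0.015 -0.016 -1.   ] [ 0.25  0.97 -0.01] [ 0.97 -0.25  0.02]
[ 0.0003 -0.     -0.0001] [ 0.04  -0.044 -0.998] [ 0.039 -0.043 -0.998] [ 0.16  0.99 -0.04] [ 0.99 -0.16  0.05]
[-0.     -0.0001  0.0001] [ 0.07  -0.047 -0.996] [ 0.07  -0.046 -0.997] [ 0.17  0.98 -0.03] [ 0.98 -0.17  0.08]
[0.0001 0.     0.0002] [ 0.088 -0.045 -0.995] [ 0.088 -0.046 -0.995] [-0.08  1.   -0.05] [0.99 0.08 0.08]
[-0.0003  0.0001 -0.0001] [ 0.097 -0.047 -0.994] [ 0.098 -0.047 -0.994] [-0.07  1.   -0.05] [0.99 0.08 0.09]
[-0.      0.     -0.0001] [ 0.113 -0.046 -0.993] [ 0.113 -0.045 -0.993] [-0.07  1.   -0.05] [0.99 0.08 0.11]
[ 0.0001 -0.     -0.    ] [ 0.215 -0.01  -0.976] [ 0.214 -0.01  -0.977] [-0.06  1.   -0.02] [0.97 0.07 0.21]
[ 0.      0.0001 -0.    ] [ 0.204 -0.014 -0.979] [ 0.205 -0.014 -0.979] [-0.06  1.   -0.03] [0.98 0.07 0.2 ]
[-0.  0. -0.] [ 0.222 -0.007 -0.975] [ 0.222 -0.006 -0.975] [-0.07  1.   -0.02] [0.97 0.07 0.22]
```

```bash
cat >> kin.py <<'E'
def ik(T,R,q0):
    f=lambda q:np.concatenate([fk(q,P)[0]-T,.3*(R.inv()*fk(q,P)[1]).as_rotvec()])
    return least_squares(f,q0).x
E
python3 - <<'E'
from kin import *
q0=np.array([.3416,.4827,1.3675,-.0914,1.0837,.306]);T0,R0=fk(q0,P)
for T in ([.4,.12,.36],[.35,.12,.36],[.3,.12,.36],[.26,.12,.36],[.3,.12,.3],[.26,.12,.3],[.3,.12,.25],[.26,.12,.25],[.23,.12,.25],[.33,.12,.2],[.3,.12,.2],[.27,.12,.2]):
    q=q0
    for s in np.linspace(.1,1,10): q=ik(T0+s*(np.array(T)-T0),R0,q)
    print(T,q.round(3))
E
```

```text
[0.4, 0.12, 0.36] [ 0.03   0.098  1.948 -0.017  0.871 -0.031]
[0.35, 0.12, 0.36] [ 0.035  0.018  2.038 -0.019  0.862 -0.025]
[0.3, 0.12, 0.36] [ 0.041 -0.068  2.119 -0.021  0.866 -0.017]
[0.26, 0.12, 0.36] [ 0.049 -0.142  2.178 -0.023  0.882 -0.008]
[0.3, 0.12, 0.3] [ 0.041  0.057  2.228 -0.027  0.634 -0.009]
[0.26, 0.12, 0.3] [ 4.900e-02 -7.000e-03  2.296e+00 -3.000e-02  6.290e-01  1.000e-03]
[0.3, 0.12, 0.25] [ 0.041  0.194  2.31  -0.039  0.414  0.006]
[0.26, 0.12, 0.25] [ 0.049  0.148  2.389 -0.047  0.381  0.021]
[0.23, 0.12, 0.25] [ 0.057  0.113  2.446 -0.055  0.36   0.036]
[0.33, 0.12, 0.2] [ 0.037  0.377  2.314 -0.066  0.227  0.03 ]
[0.3, 0.12, 0.2] [ 0.041  0.363  2.382 -0.091  0.174  0.06 ]
[0.27, 0.12, 0.2] [ 0.047  0.353  2.451 -0.148  0.116  0.122]
```

```bash
python3 - <<'E'
from h import *
go([.33,.12,.36],4)
E
```

```text
t 19.90 tcp [0.5949 0.3101 0.3588] jawyaw 4.16 tilt 12.85 deg gap 1.002 F [-0.27  0.75 -0.12]
delta tool mm [-171.8 -270.8  -58.8] spin 0.16
```

Emit:
apply_moves(
  increments=[
    [[-0.024,-0.039,-0.008,0],[-0.024,-0.039,-0.008,0],[-0.024,-0.039,-0.008,0],[-0.024,-0.039,-0.008,0],[-0.024,-0.039,-0.008,0]],
  ],
)

```text
t: 20.4
tcp_pos: [0.3965, 0.1748, 0.352]
tool_rot: [0.676, 0.729, 0.072, 0.083]
force: [0.5, -0.1, 0.9]
finger_gap: 1.0
```

Emit:
apply_moves(
  increments=[
    [[-0.024,-0.039,-0.008,0],[-0.024,-0.035,-0.008,0],[0,0,0,0]],
  ],
)

```text
t: 20.7
tcp_pos: [0.3089, 0.119, 0.3487]
tool_rot: [0.676, 0.73, 0.067, 0.079]
force: [0.3, 0.5, 0.4]
finger_gap: 1.001
```

```bash
python3 - <<'E'
from h import *
go([.29,.12,.26],4);print(manip.sense()["q"].round(4))
E
```

```text
t 20.70 tcp [0.3089 0.119  0.3487] jawyaw 4.54 tilt 11.88 deg gap 1.001 F [0.26 0.49 0.36]
delta tool mm [  4.6 -36.5  83. ] spin 0.54
[ 0.0371 -0.0269  2.1187 -0.0215  0.8432 -0.0269]
```

Emit:
apply_moves(
  increments=[
    [[0,-0.012,0.03,0],[0,-0.012,0.03,0],[0,-0.012,0.025,0],[0,-0.01,0.01,0]],
  ],
)

```text
t: 21.1
tcp_pos: [0.2816, 0.1149, 0.2465]
tool_rot: [0.676, 0.729, 0.072, 0.084]
force: [0.8, 0.2, 0.2]
finger_gap: 1.003
```

```bash
python3 - <<'E'
from h import *
gg([.29,.12,.26],4);print(manip.sense()["q"].round(4))
E
```

```text
tool z [ 0.22  -0.008 -0.976] grasp now [0.2935 0.1145 0.1938]
t 21.10 tcp [0.2816 0.1149 0.2465] jawyaw 4.52 tilt 12.71 deg gap 1.003 F [0.8  0.16 0.17]
delta tool mm [  4.1  11.5 -65.4] spin 0.52
[ 0.024   0.1828  2.3557 -0.0343  0.3819 -0.0217]
```

Emit:
apply_moves(
  increments=[
    [[0,-0.015,0,0],[0,-0.015,0,0]],
  ],
)

```text
t: 21.3
tcp_pos: [0.2502, 0.113, 0.2383]
tool_rot: [0.675, 0.729, 0.071, 0.082]
force: [-0.0, 0.5, 0.1]
finger_gap: 1.003
```

```bash
python3 - <<'E'
from h import *
gg([.29,.12,.26],4);print(manip.sense()["q"].round(4))
E
```

```text
tool z [ 0.216 -0.007 -0.976] grasp now [0.2619 0.1126 0.1856]
t 21.30 tcp [0.2502 0.113  0.2383] jawyaw 4.57 tilt 12.48 deg gap 1.003 F [-0.01  0.49  0.09]
delta tool mm [  3.5  43.9 -66.6] spin 0.57
[ 0.0179  0.1787  2.4335 -0.0359  0.3121 -0.0262]
```

Emit:
apply_moves(
  increments=[
    [[0,-0.01,0.002,0],[0,-0.01,0.002,0]],
  ],
)

```text
t: 21.5
tcp_pos: [0.2404, 0.1175, 0.2386]
tool_rot: [0.676, 0.73, 0.067, 0.08]
force: [-0.7, -0.2, -0.6]
finger_gap: 1.0
```

```bash
python3 - <<'E'
from h import *
gg([.29,.12,.26],4);print(manip.sense()["q"].round(4))
E
```

```text
tool z [ 0.207 -0.011 -0.978] grasp now [0.2515 0.1169 0.1858]
t 21.50 tcp [0.2404 0.1175 0.2386] jawyaw 4.54 tilt 11.98 deg gap 1.000 F [-0.7  -0.16 -0.63]
delta tool mm [ -1.8  53.  -64.6] spin 0.54
[ 0.0463  0.1711  2.4416 -0.0665  0.3215  0.0308]
```

Emit:
apply_moves(
  increments=[
    [[0,-0.03,0,0],[0,-0.03,0,0]],
  ],
)

```text
t: 21.7
tcp_pos: [0.2074, 0.1318, 0.2533]
tool_rot: [0.678, 0.729, 0.055, 0.078]
force: [0.6, 0.1, 0.8]
finger_gap: 0.996
```

```bash
python3 - <<'E'
from h import *
gg([.29,.12,.26],4);print(manip.sense()["q"].round(4))
E
```

```text
tool z [ 0.188 -0.026 -0.982] grasp now [0.2175 0.1304 0.2003]
t 21.70 tcp [0.2074 0.1318 0.2533] jawyaw 4.34 tilt 10.92 deg gap 0.996 F [0.65 0.09 0.82]
delta tool mm [-17.7  81.3 -44.8] spin 0.34
[ 0.1517  0.0909  2.4408 -0.129   0.4299  0.1921]
```

Emit:
apply_moves(
  increments=[
    [[0,-0.02,0.035,0],[0,-0.02,0.035,0]],
  ],
)

```text
t: 21.9
tcp_pos: [0.2178, 0.1606, 0.2137]
tool_rot: [0.68, 0.728, 0.046, 0.081]
force: [0.1, -0.5, 0.1]
finger_gap: 0.999
```

```bash
python3 - <<'E'
from h import *
gg([.29,.12,.26],4);print(manip.sense()["q"].round(4))
E
```

```text
tool z [ 0.179 -0.043 -0.983] grasp now [0.2275 0.1583 0.1606]
t 21.90 tcp [0.2178 0.1606 0.2137] jawyaw 4.19 tilt 10.62 deg gap 0.999 F [ 0.07 -0.48  0.13]
delta tool mm [-47.6  76.1 -84.9] spin 0.19
[ 0.2962  0.2859  2.44   -0.3558  0.2717  0.5642]
```

Emit:
apply_moves(
  increments=[
    [[-0.03,-0.03,0.01,0],[-0.03,-0.03,0.01,0]],
  ],
)

```text
t: 22.1
tcp_pos: [0.2112, 0.1365, 0.225]
tool_rot: [0.678, 0.731, 0.019, 0.073]
force: [1.1, -0.7, -0.1]
finger_gap: 0.995
```

```bash
python3 - <<'E'
from h import *
gg([.29,.12,.26],4);print(manip.sense()["q"].round(4))
E
```

```text
tool z [ 0.133 -0.071 -0.989] grasp now [0.2184 0.1327 0.1716]
t 22.10 tcp [0.2112 0.1365 0.225 ] jawyaw 4.57 tilt 8.66 deg gap 0.995 F [ 1.05 -0.74 -0.07]
delta tool mm [-24.7  81.  -77. ] spin 0.57
[ 0.2116  0.2269  2.4408 -0.2725  0.3709  0.3862]
```

Emit:
apply_moves(
  increments=[
    [[-0.01,0.03,0,0],[-0.04,0.01,0,0],[-0.045,0.01,0,0],[-0.035,0.01,0,0]],
  ],
)

```text
t: 22.5
tcp_pos: [0.2793, 0.0196, 0.2433]
tool_rot: [0.672, 0.736, 0.019, 0.074]
force: [2.0, 1.3, -0.7]
finger_gap: 1.001
```

```bash
python3 - <<'E'
from h import *
go([.27,0,.22],4);print(manip.sense()["tool_rot"],manip.sense()["q"].round(4))
E
```

```text
t 22.50 tcp [0.2793 0.0196 0.2433] jawyaw 5.53 tilt 8.74 deg gap 1.001 F [ 2.01  1.27 -0.65]
delta tool mm [-16.7 -14.   23.1] spin 1.53
[0.67221484 0.73642213 0.01902382 0.07380882] [-0.3149  0.1738  2.3747 -0.0609  0.4434 -0.3529]
```

Emit:
apply_moves(
  increments=[
    [[-0.02,-0.015,0.02,0],[0.01,-0.03,0.005,0],[0.015,-0.03,0.005,0]],
  ],
)

```text
t: 22.8
tcp_pos: [0.2552, 0.0108, 0.2325]
tool_rot: [0.679, 0.731, 0.009, 0.07]
force: [-0.4, 0.9, 0.3]
finger_gap: 1.005
```

```bash
python3 - <<'E'
from h import *
gg([.27,0,.22],4);print(manip.sense()["q"].round(4))
E
```

```text
tool z [ 0.116 -0.082 -0.99 ] grasp now [0.2615 0.0064 0.1791]
t 22.80 tcp [0.2552 0.0108 0.2325] jawyaw 4.48 tilt 8.15 deg gap 1.005 F [-0.42  0.86  0.33]
delta tool mm [-10.6  12.4 -39. ] spin 0.48
[-0.3743  0.1888  2.4409 -0.0929  0.3752 -0.3633]
```

Emit:
apply_moves(
  increments=[
    [[0.015,-0.03,0.005,0],[0.015,-0.03,0.005,0]],
  ],
)

```text
t: 23.0
tcp_pos: [0.2314, 0.0437, 0.2443]
tool_rot: [0.682, 0.728, -0.002, 0.062]
force: [-0.8, -0.4, 0.1]
finger_gap: 1.0
```

```bash
python3 - <<'E'
from h import *
gg([.27,0,.22],4);print(manip.sense()["q"].round(4))
E
```

```text
tool z [ 0.088 -0.089 -0.992] grasp now [0.2361 0.0389 0.1907]
t 23.00 tcp [0.2314 0.0437 0.2443] jawyaw 3.96 tilt 7.16 deg gap 1.000 F [-0.77 -0.39  0.09]
delta tool mm [-43.5  33.4 -22.6] spin -0.04
[-0.2343  0.1265  2.4407 -0.1452  0.4725 -0.1736]
```

Emit:
apply_moves(
  increments=[
    [[-0.03,0.03,0.01,0],[-0.045,0.005,0.01,0],[-0.045,-0.01,0,0],[-0.04,-0.01,0,0]],
  ],
)

```text
t: 23.4
tcp_pos: [0.2604, -0.1086, 0.2418]
tool_rot: [0.67, 0.739, -0.002, 0.065]
force: [1.3, 0.9, 0.7]
finger_gap: 0.997
```

```bash
python3 - <<'E'
from h import *
gg([.27,0,.22],4);print(manip.sense()["q"].round(4))
E
```

```text
tool z [ 0.093 -0.09  -0.992] grasp now [ 0.2654 -0.1135  0.1882]
t 23.40 tcp [ 0.2604 -0.1086  0.2418] jawyaw 5.86 tilt 7.44 deg gap 0.997 F [1.28 0.86 0.71]
delta tool mm [108.9  18.8 -41.3] spin 1.86
[-0.8038  0.1808  2.3681  0.0108  0.4629 -0.9113]
```

Emit:
apply_moves(
  increments=[
    [[0.015,-0.025,0.01,0],[0.02,-0.025,0.005,0],[0.025,-0.025,0.005,0],[0.025,-0.025,0.005,0]],
  ],
)

```text
t: 23.8
tcp_pos: [0.2196, -0.0642, 0.2538]
tool_rot: [0.678, 0.733, -0.014, 0.051]
force: [-0.4, 0.5, 0.6]
finger_gap: 0.997
```

```bash
python3 - <<'E'
from h import *
gg([.27,0,.22],4);print(manip.sense()["q"].round(4))
E
```

```text
tool z [ 0.055 -0.089 -0.994] grasp now [ 0.2226 -0.069   0.2001]
t 23.80 tcp [ 0.2196 -0.0642  0.2538] jawyaw 4.65 tilt 6.01 deg gap 0.997 F [-0.37  0.48  0.58]
delta tool mm [ 63.   53.8 -23.3] spin 0.65
[-0.7617  0.0725  2.4408 -0.0525  0.5272 -0.7965]
```

Emit:
apply_moves(
  increments=[
    [[-0.03,0.02,0.01,0],[-0.045,0,0.005,0],[-0.04,-0.02,0,0],[-0.015,-0.015,0,0]],
  ],
)

```text
t: 24.2
tcp_pos: [0.2157, -0.1965, 0.253]
tool_rot: [0.672, 0.738, -0.016, 0.055]
force: [0.2, -0.5, -0.3]
finger_gap: 1.002
```

```bash
python3 - <<'E'
from h import *
gg([.27,0,.22],4);print(manip.sense()["q"].round(4))
E
```

```text
tool z [ 0.06  -0.098 -0.993] grasp now [ 0.2189 -0.2018  0.1994]
t 24.20 tcp [ 0.2157 -0.1965  0.253 ] jawyaw 5.57 tilt 6.60 deg gap 1.002 F [ 0.16 -0.54 -0.29]
delta tool mm [193.1  71.3 -37.2] spin 1.57
[-1.1407  0.1581  2.3225  0.0266  0.5467 -1.2571]
```

Emit:
apply_moves(
  increments=[
    [[0.035,-0.015,0,0],[0.035,-0.01,0,0],[0.035,-0.01,0,0]],
  ],
)

```text
t: 24.5
tcp_pos: [0.1925, -0.1156, 0.2624]
tool_rot: [0.676, 0.734, -0.021, 0.052]
force: [0.5, -0.6, 0.8]
finger_gap: 1.002
```

```bash
python3 - <<'E'
from h import *
gg([.27,0,.22],4);print(manip.sense()["q"].round(4))
E
```

```text
tool z [ 0.048 -0.102 -0.994] grasp now [ 0.1951 -0.1211  0.2087]
t 24.50 tcp [ 0.1925 -0.1156  0.2624] jawyaw 4.82 tilt 6.46 deg gap 1.002 F [ 0.51 -0.65  0.77]
delta tool mm [112.9  85.2 -19.9] spin 0.82
[-1.0478  0.0257  2.4399 -0.0167  0.5637 -1.1161]
```

Emit:
apply_moves(
  increments=[
    [[0.035,-0.01,0.015,0],[0.035,-0.01,0.015,0]],
  ],
)

```text
t: 24.7
tcp_pos: [0.2044, -0.0605, 0.2632]
tool_rot: [0.68, 0.732, -0.028, 0.042]
force: [0.5, -0.4, 0.2]
finger_gap: 1.001
```

```bash
python3 - <<'E'
from h import *
gg([.27,0,.22],4);print(manip.sense()["q"].round(4))
E
```

```text
tool z [ 0.024 -0.098 -0.995] grasp now [ 0.2057 -0.0658  0.2094]
t 24.70 tcp [ 0.2044 -0.0605  0.2632] jawyaw 4.28 tilt 5.77 deg gap 1.001 F [ 0.55 -0.41  0.22]
delta tool mm [ 59.6  69.2 -15.4] spin 0.28
[-0.7716  0.0189  2.4404 -0.0943  0.5987 -0.7698]
```

Emit:
apply_moves(
  increments=[
    [[-0.045,0.015,0,0],[-0.045,-0.01,0,0],[-0.045,-0.02,0,0],[-0.045,-0.03,0,0],[-0.02,-0.04,0,0]],
  ],
)

```text
t: 25.2
tcp_pos: [0.145, -0.2594, 0.2828]
tool_rot: [0.657, 0.752, -0.03, 0.044]
force: [1.4, -1.3, -0.5]
finger_gap: 1.006
```

```bash
python3 - <<'E'
from h import *
gg([.27,0,.22],4);print(manip.sense()["q"].round(4))
E
```

```text
tool z [ 0.028 -0.103 -0.994] grasp now [ 0.1465 -0.265   0.2291]
t 25.20 tcp [ 0.145  -0.2594  0.2828] jawyaw 7.77 tilt 6.12 deg gap 1.006 F [ 1.37 -1.32 -0.53]
delta tool mm [245.6 158.  -14.7] spin 3.77
[-1.4567  0.0829  2.2575  0.0246  0.6957 -1.6097]
```

Emit:
apply_moves(
  increments=[
    [[0.02,-0.01,0.03,0],[0.02,0,0.03,0],[0.02,0,0.01,0]],
  ],
)

```text
t: 25.5
tcp_pos: [0.132, -0.2328, 0.2156]
tool_rot: [0.662, 0.747, -0.038, 0.048]
force: [0.2, 2.4, -0.6]
finger_gap: 0.996
```

```bash
python3 - <<'E'
from h import *
gg([.27,0,.22],4);print(manip.sense()["q"].round(4))
E
```

```text
tool z [ 0.021 -0.12  -0.993] grasp now [ 0.1331 -0.2392  0.162 ]
t 25.50 tcp [ 0.132  -0.2328  0.2156] jawyaw 6.91 tilt 6.97 deg gap 0.996 F [ 0.2   2.39 -0.58]
delta tool mm [212.5 165.  -83.2] spin 2.91
[-1.4936  0.2659  2.443   0.0385  0.3117 -1.6498]
```

Emit:
apply_moves(
  increments=[
    [[0.025,0,0,0],[0.03,0,0,0]],
  ],
)

```text
t: 25.7
tcp_pos: [0.1436, -0.2049, 0.2305]
tool_rot: [0.665, 0.746, -0.034, 0.034]
force: [-0.4, -0.3, 0.7]
finger_gap: 0.997
```

```bash
python3 - <<'E'
from h import *
gg([.27,0,.22],4);print(manip.sense()["q"].round(4))
E
```

```text
tool z [ 0.006 -0.097 -0.995] grasp now [ 0.1439 -0.2102  0.1767]
t 25.70 tcp [ 0.1436 -0.2049  0.2305] jawyaw 6.56 tilt 5.57 deg gap 0.997 F [-0.37 -0.3   0.71]
delta tool mm [189.2 149.  -62.7] spin 2.56
[-1.4095  0.1931  2.4405 -0.0243  0.4114 -1.5025]
```

Emit:
apply_moves(
  increments=[
    [[0.04,-0.015,0.02,0],[0.04,-0.015,0.02,0]],
  ],
)

```text
t: 25.9
tcp_pos: [0.148, -0.1811, 0.2349]
tool_rot: [0.665, 0.746, -0.031, 0.01]
force: [-0.0, -0.2, -0.9]
finger_gap: 1.0
```

```bash
python3 - <<'E'
from h import *
gg([.27,0,.22],4);print(manip.sense()["q"].round(4))
E
```

```text
tool z [-0.026 -0.059 -0.998] grasp now [ 0.1466 -0.1843  0.1811]
t 25.90 tcp [ 0.148  -0.1811  0.2349] jawyaw 6.46 tilt 3.71 deg gap 1.000 F [-0.03 -0.2  -0.91]
delta tool mm [166.5 142.  -53. ] spin 2.46
[-1.3376  0.1678  2.441  -0.0848  0.4828 -1.3771]
```

Emit:
apply_moves(
  increments=[
    [[0.04,-0.005,0.02,0],[0.04,-0.005,0.02,0]],
  ],
)

```text
t: 26.1
tcp_pos: [0.1719, -0.1412, 0.2359]
tool_rot: [0.667, 0.744, -0.033, -0.009]
force: [0.8, -0.3, 0.9]
finger_gap: 0.997
```

```bash
python3 - <<'E'
from h import *
gg([.27,0,.22],4);print(manip.sense()["q"].round(4))
E
```

```text
tool z [-0.056 -0.037 -0.998] grasp now [ 0.1688 -0.1432  0.182 ]
t 26.10 tcp [ 0.1719 -0.1412  0.2359] jawyaw 6.15 tilt 3.86 deg gap 0.997 F [ 0.83 -0.34  0.89]
delta tool mm [130.  113.4 -48.9] spin 2.15
[-1.1341  0.1638  2.4403 -0.132   0.5315 -1.1288]
```

```bash
python3 - <<'E'
from h import *
go([.469,.132,.27],4)
E
```

```text
t 26.10 tcp [ 0.1719 -0.1412  0.2359] jawyaw 6.15 tilt 3.86 deg gap 0.997 F [ 0.83 -0.34  0.89]
delta tool mm [238.  322.  -60.9] spin 2.15
```

Emit:
apply_moves(
  increments=[
    [[0.015,0.04,-0.01,0],[0.026,0.038,-0.007,0],[0.028,0.038,-0.007,0],[0.028,0.038,-0.007,0],[0.028,0.038,-0.007,0]],
  ],
)

```text
t: 26.6
tcp_pos: [0.3552, 0.0078, 0.2602]
tool_rot: [0.669, 0.742, -0.033, -0.004]
force: [1.6, -2.6, -0.3]
finger_gap: 1.0
```

Emit:
apply_moves(
  increments=[
    [[0.028,0.038,-0.007,0],[0.028,0.035,-0.007,0],[0.025,0.025,-0.005,2],[0,0,0,0],[0,0,0,0]],
  ],
)

```text
t: 27.1
tcp_pos: [0.4533, 0.1115, 0.2733]
tool_rot: [0.678, 0.735, -0.029, 0.002]
force: [-1.0, -0.2, 0.0]
finger_gap: 1.002
```

```bash
python3 - <<'E'
from h import *
gg([.469,.132,.15],4);print(manip.sense()["q"].round(4))
E
```

```text
tool z [-0.036 -0.046 -0.998] grasp now [0.4514 0.109  0.2194]
t 27.10 tcp [0.4533 0.1115 0.2733] jawyaw 4.57 tilt 3.35 deg gap 1.002 F [-1.03 -0.18  0.01]
delta tool mm [24.5 22.2 67.6] spin 0.57
[ 0.0233  0.3764  1.8285 -0.0546  0.9746 -0.0257]
```

Emit:
apply_moves(
  increments=[
    [[0.012,0.011,0.01,0],[0.012,0.011,0.01,0.5],[0,0,0.01,0],[0,0,0,0]],
  ],
)

```text
t: 27.5
tcp_pos: [0.4687, 0.1339, 0.2404]
tool_rot: [0.682, 0.731, -0.031, 0.002]
force: [-1.4, 0.6, 0.4]
finger_gap: 1.003
```

```bash
python3 - <<'E'
from h import *
gg([.469,.132,.108],4)
p,d=manip.snapshot("scene");cv2.imwrite("pics/s11.png",cv2.resize(p[130:250,260:400,::-1],None,fx=5,fy=5,interpolation=2))
s=manip.sense();R=Ro.from_quat(s["tool_rot"]).as_matrix()
f=lambda X:((proj("scene",X)-[260,130])*5).round(0)
for y in(-.0425,.0425):print(f(s["tcp_pos"]+R@[0,y,.06]))
print("bar ends",f([.469,.132,.118]),f([.4657,.177,.118]),f([.472,.087,.118]))
E
```

```text
tool z [-0.04  -0.048 -0.998] grasp now [0.4666 0.1313 0.1865]
t 27.50 tcp [0.4687 0.1339 0.2404] jawyaw 3.95 tilt 3.58 deg gap 1.003 F [-1.41  0.59  0.43]
delta tool mm [ 4.1  5.8 78.2] spin -0.05
[347. 193.]
[347. 285.]
bar ends [343. 329.] [421. 332.] [265. 326.]
```

View pics/s11.png

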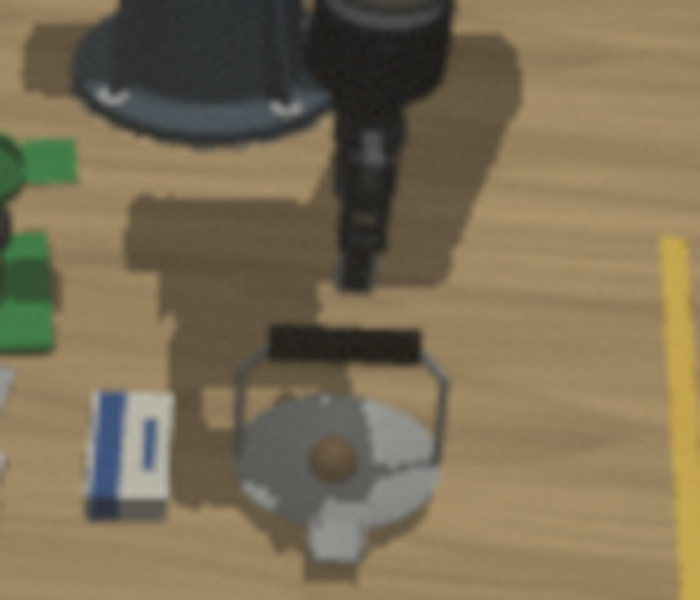

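Emit:
apply_moves(
  increments=[
    [[0.004,0.006,0.02,0],[0,0,0.02,0],[0,0,0.02,0]],
  ],
)

```text
t: 27.85
tcp_pos: [0.4734, 0.1329, 0.183]
tool_rot: [0.683, 0.73, -0.028, 0.005]
force: [0.0, 0.4, 0.6]
finger_gap: 1.001
```

```bash
python3 - <<'E'
from h import *
gg([.469,.132,.108],4)
E
```

```text
tool z [-0.031 -0.048 -0.998] grasp now [0.4717 0.1303 0.1291]
t 27.85 tcp [0.4734 0.1329 0.183 ] jawyaw 3.80 tilt 3.28 deg gap 1.001 F [0.   0.44 0.57]
delta tool mm [ 2.8 -1.9 21. ] spin -0.2
```

Emit:
apply_moves(
  increments=[
    [[0.002,-0.001,0.012,0],[0,-0.001,0.008,0],[0,0,0,0]],
  ],
)

```text
t: 28.15
tcp_pos: [0.4681, 0.1311, 0.1616]
tool_rot: [0.684, 0.729, -0.03, 0.004]
force: [0.3, -0.6, -0.2]
finger_gap: 0.999
```

```bash
python3 - <<'E'
from h import *
gg([.469,.132,.108],4)
E
```

```text
tool z [-0.036 -0.049 -0.998] grasp now [0.4662 0.1284 0.1077]
t 28.15 tcp [0.4681 0.1311 0.1616] jawyaw 3.62 tilt 3.48 deg gap 0.999 F [ 0.3  -0.56 -0.25]
delta tool mm [ 3.4  3.  -0.6] spin -0.38
```

Emit:
apply_moves(
  increments=[
    [[0.002,0.003,0,0],[0,0,0,0],[0,0,0,0],[0,0,0,0]],
  ],
  fingers=0.32,
  newtons=30,
)

```text
t: 28.55
tcp_pos: [0.4724, 0.1328, 0.1637]
tool_rot: [0.684, 0.729, -0.029, 0.005]
force: [0.8, 0.2, -0.6]
finger_gap: 0.332
```

```bash
python3 - <<'E'
from h import *
gg([.469,.132,.108],4)
p,d=manip.snapshot("scene");cv2.imwrite("pics/s12.png",cv2.resize(p[130:250,260:400,::-1],None,fx=5,fy=5,interpolation=2))
p,d=manip.snapshot("top");cv2.imwrite("pics/t12.png",cv2.resize(p[200:290,180:300,::-1],None,fx=5,fy=5,interpolation=2))
E
```

```text
tool z [-0.031 -0.049 -0.998] grasp now [0.4707 0.1301 0.1098]
t 28.55 tcp [0.4724 0.1328 0.1637] jawyaw 3.57 tilt 3.33 deg gap 0.332 F [ 0.84  0.16 -0.65]
delta tool mm [ 2.1 -1.6  1.7] spin -0.43
```

View pics/s12.png

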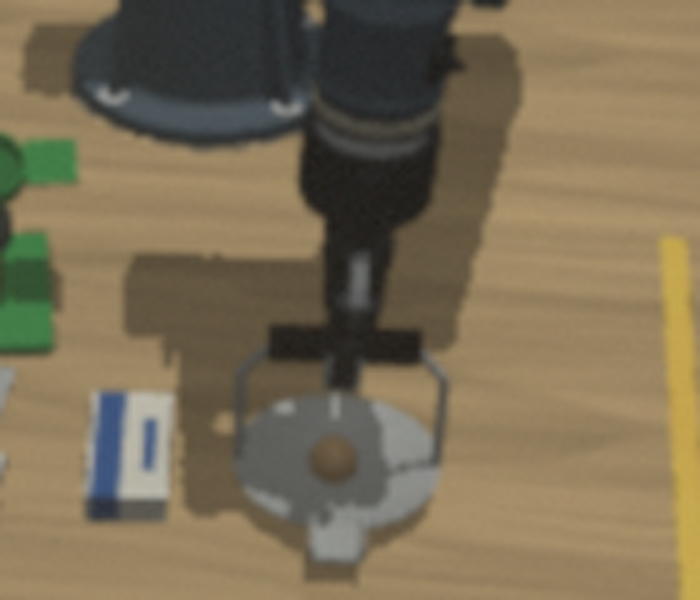

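The fingers straddle the bar at crop (345,345). The pill is still mid-dish at (333,457). Closing.

Emit:
apply_moves(
  increments=[
    [[0,-0.001,0.001,0],[0,0,0,0],[0,0,0,0],[0,0,0,0]],
  ],
  fingers=0,
  newtons=40,
)

```text
t: 29.05
tcp_pos: [0.4723, 0.1329, 0.1632]
tool_rot: [0.684, 0.729, -0.027, 0.007]
force: [-0.0, 0.1, 0.6]
finger_gap: 0.153
```

```bash
python3 - <<'E'
from h import *
gg([.469,.132,.108],4);print(manip.sense()["ft_torque"])
p,d=manip.snapshot("scene");cv2.imwrite("pics/s13.png",cv2.resize(p[130:250,260:400,::-1],None,fx=5,fy=5,interpolation=2))
E
```

```text
tool z [-0.028 -0.049 -0.998] grasp now [0.4708 0.1303 0.1093]
t 29.05 tcp [0.4723 0.1329 0.1632] jawyaw 3.61 tilt 3.22 deg gap 0.153 F [-0.03  0.13  0.65]
delta tool mm [ 1.9 -1.6  1.3] spin -0.39
[ 0.01239454 -0.18421426  0.03053703]
```

View pics/s13.png

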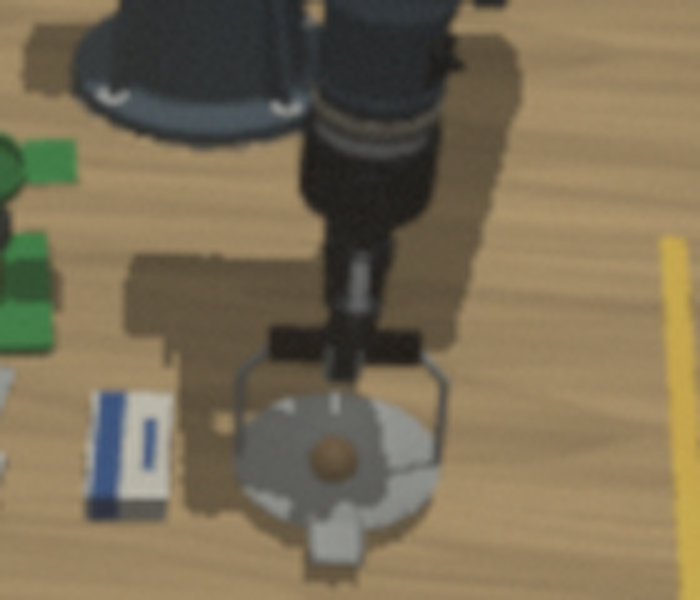

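Emit:
apply_moves(
  increments=[
    [[0,0,-0.003,0],[0,0,-0.007,0],[0,0,-0.01,0],[0,0,-0.012,0],[0,0,-0.012,0]],
  ],
  newtons=60,
)

```text
t: 29.6
tcp_pos: [0.4704, 0.135, 0.2072]
tool_rot: [0.684, 0.729, -0.031, 0.003]
force: [0.4, -0.1, -3.0]
finger_gap: 0.155
```

```bash
python3 - <<'E'
from h import *
gg([.469,.132,.247],4);print(manip.sense()["ft_torque"])
p,d=manip.snapshot("scene");cv2.imwrite("pics/s14.png",cv2.resize(p[130:250,260:400,::-1],None,fx=5,fy=5,interpolation=2))
E
```

```text
tool z [-0.039 -0.049 -0.998] grasp now [0.4683 0.1323 0.1533]
t 29.60 tcp [0.4704 0.135  0.2072] jawyaw 3.58 tilt 3.60 deg gap 0.155 F [ 0.44 -0.12 -3.02]
delta tool mm [ -4.7  -3.3 -93.5] spin -0.42
[ 0.01598739 -0.03869735  0.04050273]
```

View pics/s14.png

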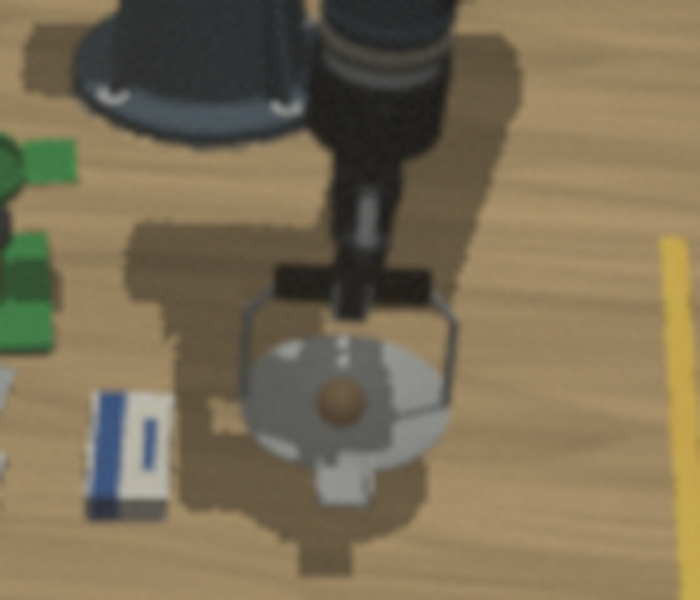

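Emit:
apply_moves(
  increments=[
    [[0,0,-0.014,0],[0,0,-0.015,0],[0,0,-0.015,0],[0,0,-0.015,0],[0,0,-0.015,0]],
  ],
)

```text
t: 30.15
tcp_pos: [0.4714, 0.1388, 0.2854]
tool_rot: [0.684, 0.729, -0.032, 0.002]
force: [0.4, -0.4, -3.3]
finger_gap: 0.153
```

Emit:
apply_moves(
  increments=[
    [[0,0,-0.012,0],[0,0,-0.008,0],[0,0,-0.004,0],[0,0,0,0]],
  ],
)

```text
t: 30.55
tcp_pos: [0.4718, 0.1402, 0.3126]
tool_rot: [0.684, 0.729, -0.031, 0.003]
force: [-0.2, -0.4, -2.0]
finger_gap: 0.153
```

```bash
python3 - <<'E'
from h import *
gg([.5457,-.0439,.250],-93.6);print(manip.sense()["q"].round(3))
p,d=manip.snapshot("scene");cv2.imwrite("pics/s15.png",cv2.resize(p[110:230,260:400,::-1],None,fx=5,fy=5,interpolation=2))
E
```

```text
tool z [-0.037 -0.049 -0.998] grasp now [0.4698 0.1376 0.2587]
t 30.55 tcp [0.4718 0.1402 0.3126] jawyaw 3.61 tilt 3.52 deg gap 0.153 F [-0.16 -0.38 -1.97]
delta tool mm [-185.5   64.7   14.6] spin 97.21
[ 0.083  0.354  1.723 -0.051  1.107  0.042]
```

View pics/s15.png

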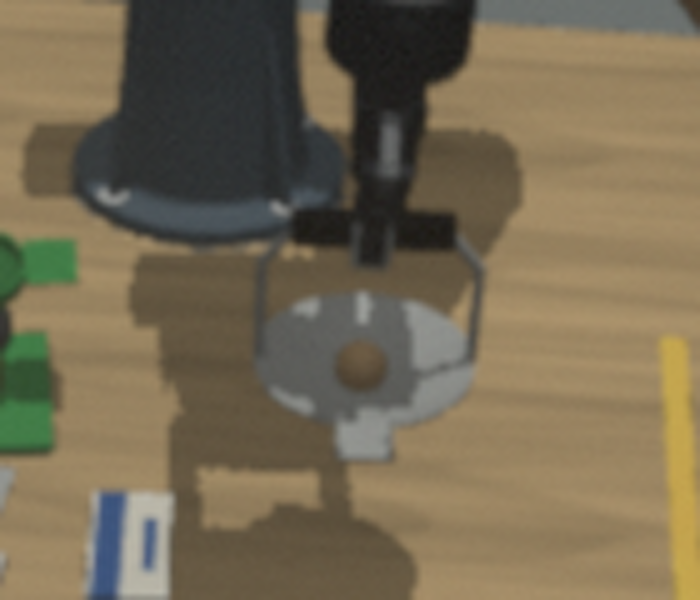

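Emit:
apply_moves(
  increments=[
    [[0,0,0,2],[0,0,0,3.5],[0,0,0,5],[0,0,0,5],[0,0,0,5]],
  ],
)

```text
t: 31.1
tcp_pos: [0.4693, 0.1399, 0.3082]
tool_rot: [0.807, 0.59, -0.034, 0.006]
force: [0.1, 0.3, -2.7]
finger_gap: 0.151
```

Emit:
apply_moves(
  increments=[
    [[0,0,0,5],[0,0,0,5],[0,0,0,5],[0,0,0,5],[0,0,0,5]],
  ],
)

```text
t: 31.6
tcp_pos: [0.467, 0.1394, 0.3037]
tool_rot: [0.919, 0.393, -0.036, 0.012]
force: [0.2, -0.5, -2.0]
finger_gap: 0.151
```

```bash
python3 - <<'E'
from h import *
gg([.5457,-.0439,.250],-93.6);print(manip.sense()["q"].round(3))
p,d=manip.snapshot("scene");cv2.imwrite("pics/s16.png",cv2.resize(p[110:230,260:400,::-1],None,fx=5,fy=5,interpolation=2))
E
```

```text
tool z [-0.058 -0.05  -0.997] grasp now [0.4639 0.1367 0.2498]
t 31.60 tcp [0.467  0.1394 0.3037] jawyaw -43.74 tilt 4.39 deg gap 0.151 F [ 0.19 -0.47 -2.01]
delta tool mm [-73.8 184.    4.1] spin 49.86
[ 0.082  0.365  1.735 -0.051  1.104  0.869]
```

View pics/s16.png

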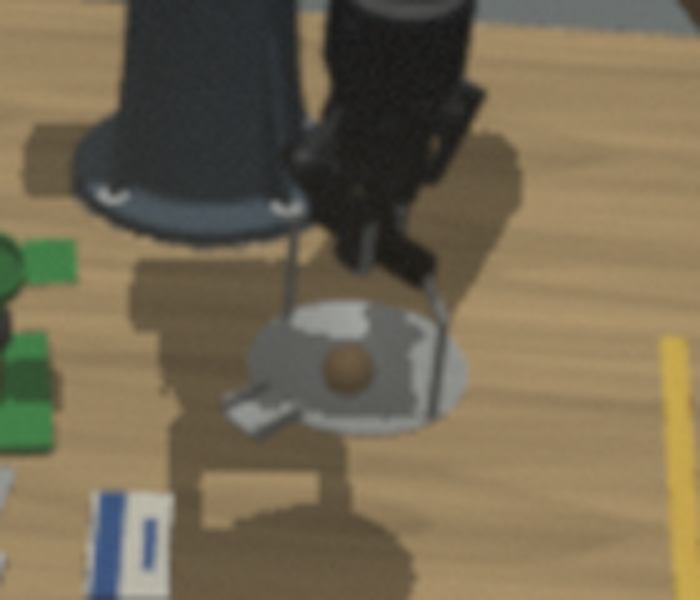

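Emit:
apply_moves(
  increments=[
    [[0,0,-0.001,7],[0,0,-0.001,8.5],[0,0,-0.001,8.5],[0,0,-0.001,8.5],[0,0,-0.001,7]],
  ],
)

```text
t: 32.15
tcp_pos: [0.4654, 0.1393, 0.3049]
tool_rot: [0.998, 0.051, -0.035, 0.024]
force: [-0.1, -0.8, -2.9]
finger_gap: 0.156
```

```bash
python3 - <<'E'
from h import *
gg([.5457,-.0439,.250],-93.6);print(manip.sense()["q"].round(3))
p,d=manip.snapshot("scene");cv2.imwrite("pics/s17.png",cv2.resize(p[110:230,260:400,::-1],None,fx=5,fy=5,interpolation=2))
E
```

```text
tool z [-0.067 -0.051 -0.996] grasp now [0.4618 0.1366 0.2511]
t 32.15 tcp [0.4654 0.1393 0.3049] jawyaw -84.05 tilt 4.80 deg gap 0.156 F [-0.05 -0.83 -2.91]
delta tool mm [ 65.3 188.    4.6] spin 9.55
[ 0.082  0.364  1.732 -0.05   1.116  1.574]
```

View pics/s17.png

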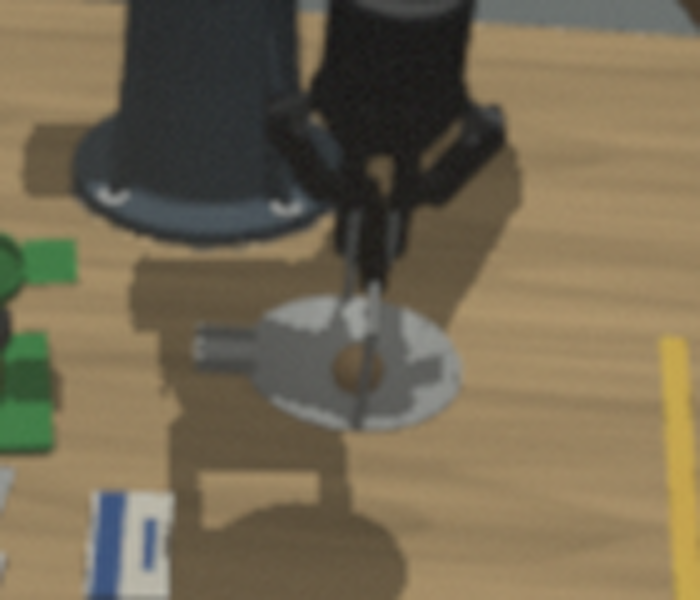

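```bash
cat > tilt.py <<'E'
from h import *
from scipy.optimize import least_squares
def meas(save=None):
    p,d=manip.snapshot("scene");c=manip.camera_model("scene");v,u=np.mgrid[:420,:560]
    r=np.linalg.inv(c["mtx"])@np.stack([u.ravel(),v.ravel(),np.ones(u.size)])
    X=(c["R"].T@(r*d.ravel()-c["t"][:,None])).T
    if save: cv2.imwrite(save+".png",cv2.resize(p[100:260,190:400,::-1],None,fx=3.7,fy=3.7,interpolation=2))
    s=manip.sense();R=Ro.from_quat(s["tool_rot"]).as_matrix();g=s["tcp_pos"]+.054*R[:,2]
    cen=g+np.array([0,0,-.09])
    W=X[d.ravel()>0]
    hsv=cv2.cvtColor(p,cv2.COLOR_RGB2HSV).reshape(-1,3)[d.ravel()>0]
    rr=np.hypot(*(W[:,:2]-cen[:2]).T)
    m=(rr<.064)&(rr>.022)&(np.abs(W[:,2]-cen[2])<.03)&(hsv[:,1]<60)&(hsv[:,2]>70)
    Q=W[m];x,y=Q[:,0]-cen[0],Q[:,1]-cen[1]
    f=lambda q:q[0]+q[1]*x+q[2]*y+np.tan(np.radians(10))*np.hypot(x-q[3],y-q[4])-Q[:,2]
    o=least_squares(f,[cen[2],0,0,0,0],loss='soft_l1',f_scale=.003);q=o.x
    print(len(Q),"z0 %.4f slope x %.3f y %.3f"%tuple(q[:3]),"apex off",q[3:].round(3),"rms",np.std(f(q)).round(4))
    A=np.c_[np.ones(len(x)),x,y];z=Q[:,2]-np.tan(np.radians(10))*np.hypot(x,y);print("fixed centre fit",np.linalg.lstsq(A,z,rcond=None)[0].round(4))
    # pill
    b=(rr<.05)&(np.abs(W[:,2]-cen[2]-.0)<.04)&(hsv[:,1]>80)&(hsv[:,0]<25)&(hsv[:,2]>50)
    B=W[b];print("pill n",len(B),B.mean(0).round(4),"cen",cen.round(4))
    # disc outline
E
python3 -c "
from tilt import *
meas('pics/m1')"
```

```text
752 z0 0.1474 slope x -0.007 y -0.076 apex off [ 0.001 -0.008] rms 0.0047
fixed centre fit [ 0.1481  0.0011 -0.0479]
pill n 29 [0.4722 0.1349 0.1678] cen [0.4618 0.1366 0.1612]
```

View pics/m1.png

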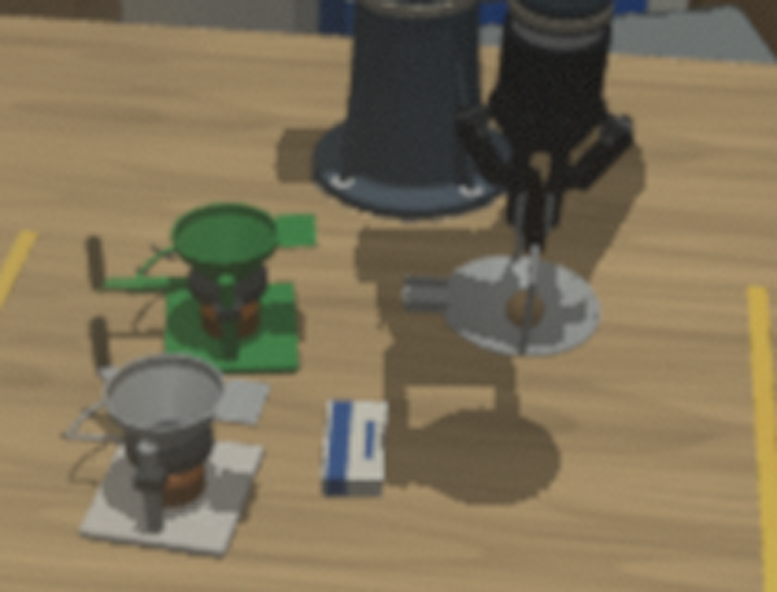

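Emit:
apply_moves(
  increments=[
    [[0,0,-0.001,4],[0,0,-0.001,4.5]],
  ],
)

```text
t: 32.45
tcp_pos: [0.4651, 0.1394, 0.3061]
tool_rot: [0.999, -0.018, -0.034, 0.026]
force: [-0.5, -0.6, -2.9]
finger_gap: 0.152
```

```bash
python3 - <<'E'
from h import *
gg([.5457,-.038,.252],-93.6);print(manip.sense()["q"].round(3))
E
```

```text
tool z [-0.069 -0.051 -0.996] grasp now [0.4614 0.1366 0.2523]
t 32.45 tcp [0.4651 0.1394 0.3061] jawyaw -92.01 tilt 4.89 deg gap 0.152 F [-0.53 -0.59 -2.94]
delta tool mm [ 90.8 171.3   3.3] spin 1.59
[ 0.082  0.363  1.731 -0.05   1.121  1.713]
```

Emit:
apply_moves(
  increments=[
    [[0.002,0.0035,0,0],[0.004,0.007,-0.001,0],[0.0055,0.0105,-0.001,0],[0.0075,0.014,-0.001,0],[0.009,0.017,-0.001,0]],
  ],
)

```text
t: 32.95
tcp_pos: [0.4923, 0.0846, 0.31]
tool_rot: [0.999, -0.01, -0.035, 0.026]
force: [0.1, -0.4, -1.6]
finger_gap: 0.151
```

Emit:
apply_moves(
  increments=[
    [[0.009,0.017,0,0],[0.009,0.017,0,0],[0.009,0.017,0,0],[0.0075,0.014,0,0],[0.006,0.011,0,0]],
  ],
)

```text
t: 33.45
tcp_pos: [0.5353, -0.001, 0.3114]
tool_rot: [0.999, -0.007, -0.035, 0.027]
force: [0.1, 0.6, -2.3]
finger_gap: 0.151
```

```bash
python3 - <<'E'
from tilt import *
gg([.5457,-.038,.252],-93.6);print(manip.sense()["q"].round(3))
meas('pics/m2')
E
```

```text
tool z [-0.07  -0.053 -0.996] grasp now [ 0.5315 -0.0038  0.2576]
t 33.45 tcp [ 0.5353 -0.001   0.3114] jawyaw -90.71 tilt 5.00 deg gap 0.151 F [ 0.12  0.57 -2.34]
delta tool mm [15.1 33.7  6.4] spin 2.89
[-0.183  0.42   1.612 -0.07   1.17   1.431]
831 z0 0.1543 slope x -0.007 y -0.085 apex off [-0.001 -0.007] rms 0.005
fixed centre fit [ 0.1549  0.0098 -0.0606]
pill n 50 [0.5409 0.0014 0.1755] cen [ 0.533  -0.0056  0.1678]
```

View pics/m2.png

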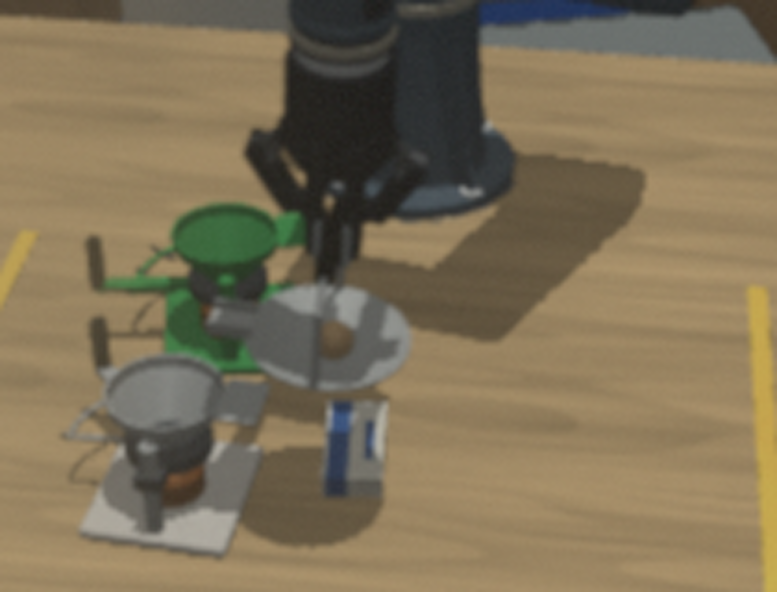

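```bash
python3 - <<'E'
from h import *
def cl(d):
    c=manip.camera_model("scene");v,u=np.mgrid[:420,:560]
    r=np.linalg.inv(c["mtx"])@np.stack([u.ravel(),v.ravel(),np.ones(u.size)])
    return (c["R"].T@(r*d.ravel()-c["t"][:,None])).T
d0=np.load("pics/scene0.npy");p0=cv2.imread("pics/scene0.png")[:,:,::-1]
p1,d1=manip.snapshot("scene");np.save("pics/d1.npy",d1)
for p,d,c in((p0,d0,[.469,.132,.02]),(p1,d1,[.533,-.0085,.1676])):
    W=cl(d);hsv=cv2.cvtColor(np.ascontiguousarray(p),cv2.COLOR_RGB2HSV).reshape(-1,3)
    c=np.array(c)
    for it in range(3):
        rr=np.hypot(*(W[:,:2]-c[:2]).T)
        m=(rr<.066)&(np.abs(W[:,2]-c[2])<.022)&(hsv[:,1]<60)&(hsv[:,2]>60)&(d.ravel()>0)
        Q=W[m]; e=(Q.min(0)+Q.max(0))/2
        if it==0: print("ext",np.percentile(Q[:,0],[1,99]),np.percentile(Q[:,1],[1,99]))
    for r0,r1 in((.022,.062),(.03,.062),(.04,.062),(.045,.06)):
        k=(rr[m]>r0)&(rr[m]<r1);x,y=(Q[k,:2]-c[:2]).T
        z=Q[k,2]-np.tan(np.radians(10))*np.hypot(x,y)
        A=np.c_[np.ones(k.sum()),x,y]
        w=np.ones(len(z))
        for _ in range(10):
            s=np.linalg.lstsq(A*w[:,None],z*w,rcond=None)[0];w=1/np.sqrt(1+((z-A@s)/.003)**2)
        print(r0,k.sum(),s.round(4))
    # spout strip vs opposite
print(manip.sense()["qd"].round(4))
E
```

```text
ext [0.40923783 0.53181718] [0.07307275 0.19115441]
0.022 721 [ 0.0048 -0.0134 -0.0106]
0.03 641 [ 0.0054 -0.0071 -0.0117]
0.04 501 [ 0.0064 -0.0031 -0.0114]
0.045 358 [ 0.0068 -0.0033 -0.0076]
ext [0.47279651 0.59329284] [-0.07102779  0.04934795]
0.022 813 [ 0.1542 -0.012  -0.0617]
0.03 730 [ 0.1548 -0.0059 -0.0629]
0.04 574 [ 0.1558 -0.0044 -0.0637]
0.045 408 [ 0.1561 -0.0075 -0.0625]
[ 0.0355 -0.0134  0.0343  0.0302  0.0199  0.0116]
```

Emit:
apply_moves(
  increments=[
    [[0.003,0.008,0.002,0.5],[0.003,0.009,0.004,1],[0.002,0.006,0.005,0.5],[0.001,0.004,0.004,0]],
  ],
)

```text
t: 33.95
tcp_pos: [0.5425, -0.0294, 0.2964]
tool_rot: [0.999, -0.025, -0.034, 0.027]
force: [0.2, 0.2, -2.1]
finger_gap: 0.15
```

```bash
cat > fin.py <<'E'
from tilt import *
def fin(c):
    p,d=manip.snapshot("scene");cm=manip.camera_model("scene");v,u=np.mgrid[:420,:560]
    r=np.linalg.inv(cm["mtx"])@np.stack([u.ravel(),v.ravel(),np.ones(u.size)])
    W=(cm["R"].T@(r*d.ravel()-cm["t"][:,None])).T
    hsv=cv2.cvtColor(p,cv2.COLOR_RGB2HSV).reshape(-1,3);c=np.array(c)
    rr=np.hypot(*(W[:,:2]-c[:2]).T);ok=(hsv[:,1]<60)&(hsv[:,2]>60)&(d.ravel()>0)
    m=(rr<.068)&(np.abs(W[:,2]-c[2])<.022)&ok;Q=W[m]
    ex=np.percentile(Q[:,0],[1,99]);ey=np.percentile(Q[:,1],[1,99]);print("disc c",ex.mean().round(4),ey.mean().round(4),ex.ptp() if 0 else (ex[1]-ex[0]).round(4),(ey[1]-ey[0]).round(4))
    k=rr[m]>.03;x,y=(Q[k,:2]-[ex.mean(),ey.mean()]).T;z=Q[k,2]-np.tan(np.radians(10))*np.hypot(x,y);A=np.c_[np.ones(k.sum()),x,y];w=1
    w=np.ones(len(z))
    for _ in range(10):
        s=np.linalg.lstsq(A*w[:,None],z*w,rcond=None)[0];w=1/np.sqrt(1+((z-A@s)/.003)**2)
    print("plane (bias -.007,-.011)",s.round(4))
    sp=(W[:,1]<ey.mean()-.07)&(W[:,1]>ey.mean()-.1)&(np.abs(W[:,0]-ex.mean())<.03)&(W[:,2]>c[2]-.02)&(W[:,2]<c[2]+.03)&(d.ravel()>0)&(hsv[:,1]<60)
    S=W[sp];print("spout n",sp.sum(),S.mean(0).round(4),"tip y",np.percentile(S[:,1],[2,5]).round(4),"z",S[:,2].min().round(3),S[:,2].max().round(3))
    h=hsv;b=(rr<.04)&(np.abs(W[:,2]-c[2])<.03)&(h[:,1]>80)&(h[:,0]<25)&(d.ravel()>0);B=W[b]
    pu=np.unravel_index(np.nonzero(b)[0],(420,560));uc,vc=pu[1].mean(),pu[0].mean();X=onz("scene",uc,vc,s[0]+.015);print("pill",len(B),X.round(4),"px",uc.round(1),vc.round(1))
    cv2.imwrite("pics/%s.png"%("f%.2f"%manip.sense()["t"]),cv2.resize(p[130:260,190:330,::-1],None,fx=5,fy=4.6,interpolation=2))
    print("f%.2f"%manip.sense()["t"])
E
python3 - <<'E'
from fin import *
gg([.5457,-.038,.24],-93.6);print(manip.sense()["qd"].round(3))
fin([.545,-.042,.155])
E
ls -t pics|head -1
```

```text
tool z [-0.07  -0.052 -0.996] grasp now [ 0.5387 -0.0322  0.2426]
t 33.95 tcp [ 0.5425 -0.0294  0.2964] jawyaw -92.81 tilt 4.99 deg gap 0.150 F [ 0.23  0.18 -2.14]
delta tool mm [7.5 5.3 2.4] spin 0.79
[-0.075  0.058  0.033 -0.007 -0.089 -0.072]
disc c 0.5399 -0.0421 0.1194 0.1268
plane (bias -.007,-.011) [ 0.1405  0.0109 -0.1092]
spout n 43 [ 0.5341 -0.1186  0.1622] tip y [-0.1255 -0.1242] z 0.155 0.171
pill 55 [ 0.5397 -0.0309  0.1555] px 269.0 195.7
f34.00
f34.00.png
```

Emit:
apply_moves(
  increments=[
    [[0.002,0.001,0,0.5]],
  ],
)

```text
t: 34.1
tcp_pos: [0.5437, -0.0309, 0.2952]
tool_rot: [0.999, -0.03, -0.035, 0.027]
force: [0.2, 0.1, -3.1]
finger_gap: 0.149
```

```bash
sed -i 's/rr<.068/rr<.062/' fin.py; python3 - <<'E'
from fin import *
gg([.5457,-.038,.24],-93.6);print(manip.sense()["qd"].round(3))
fin([.543,-.042,.155])
fin([.543,-.040,.155])
E
```

```text
tool z [-0.072 -0.051 -0.996] grasp now [ 0.5398 -0.0337  0.2414]
t 34.10 tcp [ 0.5437 -0.0309  0.2952] jawyaw -93.34 tilt 5.10 deg gap 0.149 F [ 0.23  0.15 -3.06]
delta tool mm [6.2 3.9 1.2] spin 0.26
[-0.022  0.042 -0.049 -0.008  0.003  0.089]
disc c 0.5424 -0.0416 0.1161 0.1153
plane (bias -.007,-.011) [ 0.1386  0.0107 -0.1023]
spout n 50 [ 0.5346 -0.1187  0.1605] tip y [-0.1251 -0.1249] z 0.153 0.168
pill 59 [ 0.5408 -0.0307  0.1536] px 269.0 196.4
f34.15
disc c 0.5429 -0.0402 0.1186 0.1156
plane (bias -.007,-.011) [ 0.1387  0.016  -0.0902]
spout n 60 [ 0.5333 -0.1182  0.1603] tip y [-0.126  -0.1255] z 0.155 0.169
pill 56 [ 0.5425 -0.0317  0.1537] px 268.6 196.8
f34.20
```

```bash
python3 - <<'E'
from h import *
def cl(d):
    c=manip.camera_model("scene");v,u=np.mgrid[:420,:560]
    r=np.linalg.inv(c["mtx"])@np.stack([u.ravel(),v.ravel(),np.ones(u.size)])
    return (c["R"].T@(r*d.ravel()-c["t"][:,None])).T
p1,d1=manip.snapshot("scene")
d0=np.load("pics/scene0.npy");p0=cv2.imread("pics/scene0.png")[:,:,::-1]
for p,d,c,yaw,z0 in((p0,d0,[.4695,.132],4.1,0),(p1,d1,[.5425,-.0405],-93.4,.133)):
    W=cl(d);a=np.radians(yaw);X=(W[:,0]-c[0])*np.cos(a)+(W[:,1]-c[1])*np.sin(a);Y=-(W[:,0]-c[0])*np.sin(a)+(W[:,1]-c[1])*np.cos(a);Z=W[:,2]-z0
    hsv=cv2.cvtColor(np.ascontiguousarray(p),cv2.COLOR_RGB2HSV).reshape(-1,3)
    ok=(d.ravel()>0)&(Z>.004)&(Z<.04)&(hsv[:,1]<70)
    print("spout end x",np.percentile(X[ok&(abs(Y)<.012)&(X<.11)],99.), "rear",np.percentile(X[ok&(abs(Y)<.02)&(X>-.09)],1),"sides",np.percentile(Y[ok&(abs(X)<.02)&(abs(Y)<.09)],[1,99]))
    for x0,x1 in((-.06,-.045),(-.045,-.03),(.03,.045),(.045,.06),(.065,.078),(.078,.09)):
        m=ok&(X>x0)&(X<x1)&(abs(Y)<(.012 if x0>.06 else .03));print(x0,m.sum(),np.median(Z[m]).round(4),end=' | ')
    for y0,y1 in((-.06,-.045),(.045,.06)):
        m=ok&(Y>y0)&(Y<y1)&(abs(X)<.03);print("Y",y0,m.sum(),np.median(Z[m]).round(4),end=' | ')
    print()
E
```

```text
spout end x 0.09218521608253649 rear -0.06278867381913279 sides [-0.0602699   0.06058932]
-0.06 74 0.0166 | -0.045 81 0.0108 | 0.03 39 0.0111 | 0.045 35 0.0172 | 0.065 22 0.0194 | 0.078 23 0.0202 | Y -0.06 56 0.0171 | Y 0.045 65 0.0168 | 
spout end x 0.08462022240158172 rear -0.06433252713680286 sides [-0.06599348  0.06055779]
-0.06 63 0.0125 | -0.045 56 0.0074 | 0.03 76 0.0145 | 0.045 78 0.0221 | 0.065 14 0.0266 | 0.078 13 0.0252 | Y -0.06 90 0.0161 | Y 0.045 59 0.0183 |
```

View pics/f34.20.png

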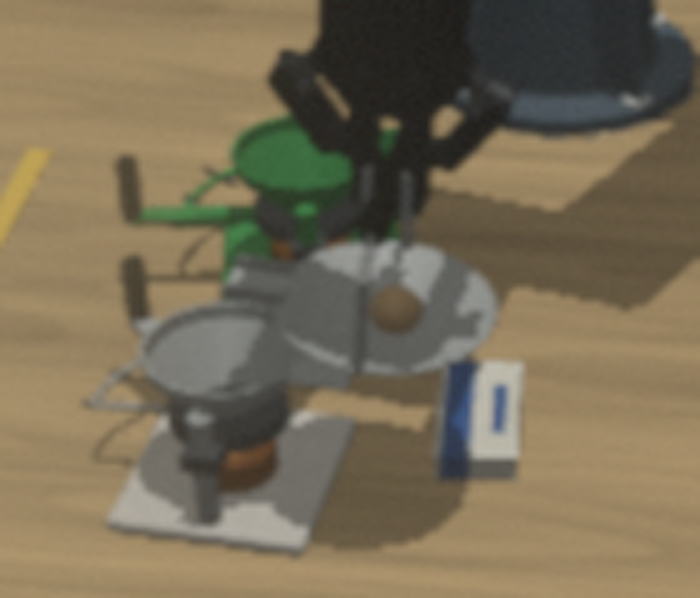

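```bash
cat > sl.py <<'E'
from h import *
def cl(d):
    c=manip.camera_model("scene");v,u=np.mgrid[:420,:560]
    r=np.linalg.inv(c["mtx"])@np.stack([u.ravel(),v.ravel(),np.ones(u.size)])
    return (c["R"].T@(r*d.ravel()-c["t"][:,None])).T
def sl(d,p,c,yaw,z0):
    W=cl(d);a=np.radians(yaw);X=(W[:,0]-c[0])*np.cos(a)+(W[:,1]-c[1])*np.sin(a);Y=-(W[:,0]-c[0])*np.sin(a)+(W[:,1]-c[1])*np.cos(a);Z=W[:,2]-z0
    hsv=cv2.cvtColor(np.ascontiguousarray(p),cv2.COLOR_RGB2HSV).reshape(-1,3)
    ok=(d.ravel()>0)&(Z>.002)&(Z<.04)&(hsv[:,1]<70)
    q=lambda m:np.percentile(m,[1,99]).round(4)
    print("sp/rear",np.percentile(X[ok&(abs(Y)<.012)&(X<.11)],99).round(4),np.percentile(X[ok&(abs(Y)<.02)&(X>-.09)],1).round(4),"sides",q(Y[ok&(abs(X)<.02)&(abs(Y)<.075)]))
    rz=[]
    ref=[.0166,.0108,.0111,.0172,.0194,.0202];o=[]
    for (x0,x1),rf in zip(((-.06,-.045),(-.045,-.03),(.03,.045),(.045,.06),(.065,.078),(.078,.09)),ref):
        m=ok&(X>x0)&(X<x1)&(abs(Y)<(.012 if x0>.06 else .03));o.append(np.median(Z[m])-rf)
    f=np.polyfit([-.0525,-.0375,.0375,.0525,.0715],o[:5],1);o2=[]
    for y0,y1 in((-.06,-.045),(.045,.06)):
        m=ok&(Y>y0)&(Y<y1)&(abs(X)<.03);o2.append(np.median(Z[m]))
    print("dz mm",(np.array(o)*1e3).round(1),"slope along spout %.3f z0 %.4f"%(f[0],f[1]+z0),"slope y %.3f"%((o2[1]-o2[0]+.0003)/.105))
E
python3 - <<'E'
from sl import *
p,_=None,None
p2=np.full((420,560,3),128,np.uint8)
d=np.load("pics/d1.npy")
for c in([.533,-.011],[.533,-.0085],[.533,-.006]): sl(d,p2,c,-91,.150)
p,d=manip.snapshot("scene");np.save("pics/d2.npy",d);cv2.imwrite("pics/d2.png",p[:,:,::-1])
for c in([.5425,-.0385],[.5425,-.0405],[.5425,-.0435]): sl(d,p,c,-93.4,.133)
E
```

```text
sp/rear 0.0849 -0.0623 sides [-0.0614  0.0633]
dz mm [-4.2 -4.   1.8  3.7  5.3  4.8] slope along spout 0.079 z0 0.1494 slope y 0.006
sp/rear 0.0882 -0.0598 sides [-0.0614  0.0633]
dz mm [-3.9 -2.9  0.8  2.9  4.8  4.5] slope along spout 0.066 z0 0.1494 slope y 0.007
sp/rear 0.0907 -0.0573 sides [-0.0613  0.0634]
dz mm [-3.6 -2.6 -0.6  1.4  4.2  4.8] slope along spout 0.053 z0 0.1490 slope y 0.001
sp/rear 0.0839 -0.0618 sides [-0.0645  0.0617]
dz mm [-3.1 -2.6  2.9  4.5  6.1  5.2] slope along spout 0.075 z0 0.1335 slope y 0.025
sp/rear 0.0825 -0.0638 sides [-0.0646  0.0616]
dz mm [-3.7 -2.8  3.9  5.2  5.8  5.8] slope along spout 0.081 z0 0.1335 slope y 0.026
sp/rear 0.0795 -0.0668 sides [-0.0648  0.0614]
dz mm [-4.6 -4.1  5.7  6.6  6.5  5.2] slope along spout 0.103 z0 0.1336 slope y 0.028
```

```bash
python3 - <<'E'
from sl import *
s=manip.sense();R=Ro.from_quat(s["tool_rot"]).as_matrix();g=s["tcp_pos"]+.054*R[:,2];print(g)
p=cv2.imread("pics/d2.png")
cv2.imwrite("pics/z.png",cv2.resize(p[160:215,235:295],None,fx=12,fy=10.5,interpolation=cv2.INTER_CUBIC))
f=lambda X:((proj("scene",X)-[235,160]+.5)*[12,10.5]-.5).round(0)
yaw=np.radians(-93.4)
for t in(0,.05,.08,.11):
    for ty in (0,.025):
        # dish axes: spout up by t
        x=np.array([np.cos(yaw)*np.cos(t),np.sin(yaw)*np.cos(t),np.sin(t)]);y=np.array([-np.sin(yaw),np.cos(yaw),-ty]);y/=np.linalg.norm(y);z=np.cross(x,y)
        # anchored at bar centre g (z 108)
        P=lambda a,b,c:g+x*a+y*b+z*(c-.108)
        print(t,ty,"front leg",f(P(0,.06,.02)),f(P(0,.06,.085)),"rear leg",f(P(0,-.06,.025)),f(P(0,-.06,.085)),"tip",f(P(.09,.0145,.021)),f(P(.09,-.0145,.021)),"rear rim",f(P(-.063,0,.02)),"pill",f(P(0,0,.019)))
E
```

```text
[ 0.54039095 -0.03362107  0.2419503 ]
0 0 front leg [342. 524.] [333. 320.] rear leg [457. 239.] [452.  56.] tip [ 10. 374.] [ 44. 310.] rear rim [669. 412.] pill [402. 387.]
0 0.025 front leg [345. 523.] [333. 324.] rear leg [459. 230.] [453.  50.] tip [ 13. 370.] [ 46. 305.] rear rim [670. 407.] pill [404. 382.]
0.05 0 front leg [323. 522.] [327. 320.] rear leg [440. 237.] [447.  55.] tip [ -9. 359.] [ 25. 295.] rear rim [650. 420.] pill [383. 385.]
0.05 0.025 front leg [326. 521.] [328. 323.] rear leg [442. 228.] [448.  49.] tip [ -6. 355.] [ 27. 289.] rear rim [651. 414.] pill [385. 380.]
0.08 0 front leg [312. 520.] [324. 319.] rear leg [430. 236.] [445.  55.] tip [-20. 349.] [ 14. 285.] rear rim [638. 423.] pill [372. 383.]
0.08 0.025 front leg [314. 519.] [325. 323.] rear leg [432. 227.] [445.  49.] tip [-17. 345.] [ 17. 279.] rear rim [640. 418.] pill [374. 378.]
0.11 0 front leg [300. 518.] [321. 319.] rear leg [420. 234.] [442.  54.] tip [-31. 339.] [  4. 275.] rear rim [626. 427.] pill [361. 381.]
0.11 0.025 front leg [303. 517.] [322. 322.] rear leg [422. 225.] [442.  48.] tip [-28. 335.] [  6. 270.] rear rim [628. 422.] pill [363. 376.]
```

View pics/z.png

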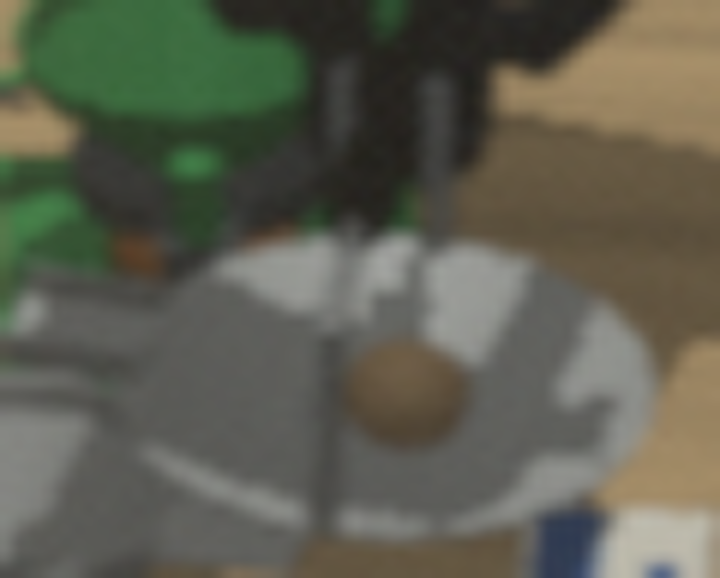

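```bash
python3 - <<'E'
from sl import *
gg([.5457,-.038,.24],-93.6);s=manip.sense();print(s["qd"].round(4))
p,d=manip.snapshot("scene");cv2.imwrite("pics/last.png",cv2.resize(p[130:260,170:330,::-1],None,fx=4.6,fy=4.6,interpolation=2))
for c in([.5425,-.0395],): sl(d,p,c,-93.4,.133)
t,_=manip.snapshot("top");cv2.imwrite("pics/lastt.png",cv2.resize(t[180:280,190:380,::-1],None,fx=4.2,fy=4.2,interpolation=2))
gg([.5457,-.038,.24],-93.6)
E
```

```text
tool z [-0.071 -0.052 -0.996] grasp now [ 0.5404 -0.0336  0.242 ]
t 34.30 tcp [ 0.5442 -0.0308  0.2957] jawyaw -93.30 tilt 5.04 deg gap 0.152 F [ 0.74 -0.21 -2.46]
delta tool mm [5.7 4.  1.8] spin 0.3
[ 0.0031 -0.0028  0.0023  0.0017 -0.      0.0129]
sp/rear 0.0847 -0.0631 sides [-0.0635  0.0609]
dz mm [-3.1 -3.2  3.6  4.8  5.6  6.4] slope along spout 0.077 z0 0.1334 slope y 0.014
tool z [-0.071 -0.052 -0.996] grasp now [ 0.5404 -0.0336  0.2421]
t 34.40 tcp [ 0.5442 -0.0308  0.2959] jawyaw -93.29 tilt 5.04 deg gap 0.148 F [-0.38  0.73 -2.16]
delta tool mm [5.7 4.  1.9] spin 0.31
```

View pics/last.png

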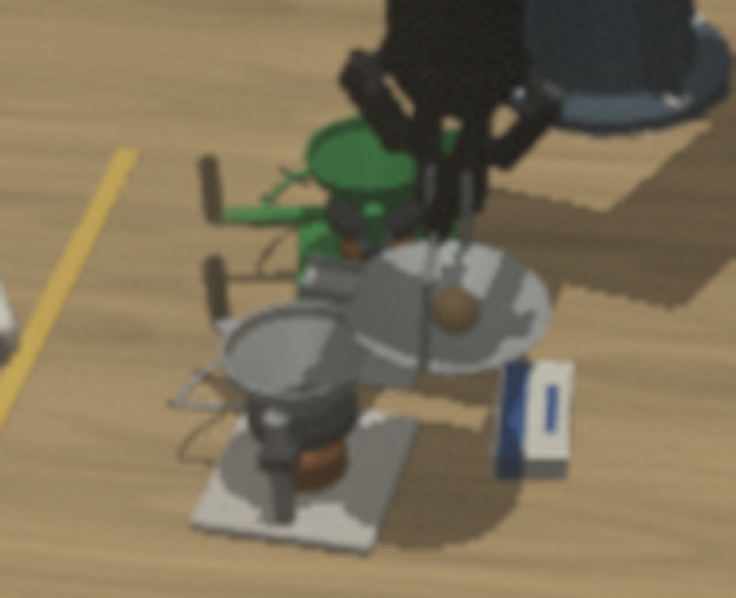

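View pics/lastt.png

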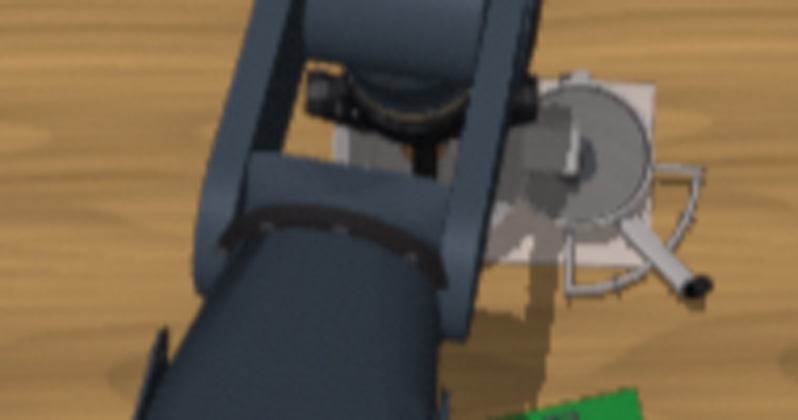

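```bash
python3 - <<'E'
from h import *
f=lambda x,y:((x+.5)/4.2-.5+190,(y+.5)/4.2-.5+180)
a=onz("top",*f(576,138),.16);b=onz("top",*f(574,176),.16);print(a,b,(a+b)/2,(a+b)/2-[.5402,-.1336,.11])
E
```

```text
[ 0.54226402 -0.12669508  0.16      ] [ 0.51855071 -0.12462816  0.16      ] [ 0.53040737 -0.12566162  0.16      ] [-0.00979263  0.00793838  0.05      ]
```

```bash
python3 - <<'E'
from h import *
print(manip.sign_off());s=manip.sense();print(s["t"],s["tcp_pos"],s["finger_gap"])
E
```

```text
the job is handed in; nothing more can be done
None
the job is handed in; nothing more can be done
```

I set the gate half open, lifted and turned the dish, and handed the job in at about 34.4 s with the dish held over the apron. Two points could still fail it: a table contact that may have passed the wrist force limit, and a dish tilt close to its limit.

**What I did**
- **Gate:** the first try left it at about 40°, too near the tolerance edge. I gripped the lever again, and it then read about 46° before the dish was lifted. The last top view shows it in the same place.
- **Dish:** I lifted it by the handle, turned it about 97° and brought it in from the apron side, with the pill still in it. In my pictures it stayed clear of the stand.

**Last checks**

| Check | Measured | Limit |
|---|---|---|
| Spout tip from the funnel axis | 6 to 13 mm | 25 mm |
| Spout tip above the rim | about 50 mm | 15 to 75 mm |
| Spout off the apron's line | under 2° | 11° |
| Pill from the dish's middle | about 7 to 10 mm | 15 mm |
| Dish tilt, spout slightly up | 0.06 to 0.085 rad | 0.1 rad |

The arm was at rest and the fingers were closed on the bar.

**Doubts**
- **Wrist force:** the tool slowly tipped over during my moves, up to about 13°. I pressed the open fingers on the bare table to level it and read 119 N vertical with 29 N sideways, about 122 N together, against the 120 N limit. That may have failed the run; no verdict was given.
- **Joint limit:** I then levelled the tool by pushing the arm against its elbow joint limit. That joint read up to 2.443 rad against the stated 2.44.
- **Tilt:** my tilt measurements disagreed with each other. Some plane fits, before correcting their bias of about 0.01 rad, read as high as 0.10 to 0.11 rad. I judged the value to be under 0.1 rad, but the margin is small.

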